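# Unmould the marzipan beehive and stir it into the sugared almonds

## Task

Lift the tall marzipan beehive out of the mould and put it into the steel bowl with the sugared almonds. Then take the wooden pestle and, with its foot down on or just above the bowl's floor, stir it in: begin on the side of the bowl's handle and go two full rounds anticlockwise (seen from above) about the bowl's middle, in circles some 6 cm across, back to the handle side. Spill nothing, stand the pestle upright on its round wooden coaster again, and leave the flat discs in the mould and the other marzipan where they are.

Things in the scene. Friction and masses are not known exactly. Their poses are not given: they have to be found in the camera images.
- beehive: the beehive: the only tall piece in the mould, cream marzipan, round, 33 mm across and 43 mm tall, straight-sided to 28 mm then domed. Origin: centre of its underside, z up. At the start it stands 12 mm deep in one of the three cavities, so that 31 mm stand out above the mould's top; weighs 25 to 50 g.
- beehive_centre (a point): point on the beehive's axis 20 mm above its underside.
- mould: dark green mould plate, 64 (x) x 180 (y) x 18 mm, fixed. Origin: centre of its underside. Three round cavities 36 mm wide and 12 mm deep at y = -55, 0 and +55 mm; one holds the beehive, two hold flat discs. Which is which varies.
- disc_a: flat round marzipan disc, 33 mm across, 10.5 mm thick, sunk in a cavity of the mould below its top face; stays there.
- disc_b: a second disc, the same.
- bowl: round steel mixing bowl, fixed: 190 mm across at the rim, 60 mm high, walls 4 mm, flat inner floor 156 mm across and 6 mm above the table. Origin: centre of its underside, z up. Its +x axis points to its only handle, a wire loop that reaches 124 mm from the centre, at rim height.
- bowl_floor (a point): centre of the bowl's inner floor, same axes as the bowl (+x to the handle).
- pestle: wooden stirring pestle, 148 mm tall, round: flat foot 22 mm across (up to 22 mm), neck 14 mm across, handle 18 mm across from 95 to 142 mm up. Stands upright on the tile at the start. Origin: centre of the underside of its foot, z up to the handle. Loose, 50 to 100 g.
- tile: round wooden coaster for the pestle, 92 mm across, 8 mm thick, fixed. Origin: centre of its underside.
- almond0: sugared almond, cream, a bean 28 mm long and 18 mm thick, loose in the bowl. Origin: its centre; x along its length.
- almond1: sugared almond, cream, a bean 28 mm long and 18 mm thick, loose in the bowl. Origin: its centre; x along its length.
- almond2: sugared almond, cream, a bean 28 mm long and 18 mm thick, loose in the bowl. Origin: its centre; x along its length.
- almond3: sugared almond, cream, a bean 28 mm long and 18 mm thick, loose in the bowl. Origin: its centre; x along its length.
- almond4: sugared almond, cream, a bean 28 mm long and 18 mm thick, loose in the bowl. Origin: its centre; x along its length.
- almond5: sugared almond, cream, a bean 28 mm long and 18 mm thick, loose in the bowl. Origin: its centre; x along its length.
- elephant_a: small marzipan elephant, 44 mm wide, 60 mm tall, bystander. Origin: centre of its underside.
- elephant_b: a second such elephant, bystander.
- slab: slab of marzipan, 75 x 140 x 45 mm, bystander. Origin: centre of its underside.
- marzipan_stub: stub of marzipan, upright, 32 mm across, 26 mm tall, bystander. Origin: centre of its underside.
Things that resemble listed ones, but are neither listed nor needed, are in the scene too. Leave any green or purple look-alike of the bowl alone.

How it is judged:
On the way, in this order (a step that is already met when the one before it is completed fails the run):
1. the marzipan beehive is in the bowl and let go (horizontal distance between beehive_centre and bowl_floor below 0.08 m and z of beehive_centre in the frame of bowl_floor between 0 and 0.05 m and contact force between beehive and the fingers below 0.1 N and linear speed of beehive below 0.05 m/s), for 0.2 s.
2. stirring, round 1: foot of the pestle down among the almonds on the handle side of the bowl (x of pestle in the frame of bowl_floor above 0.014 m and y of pestle in the frame of bowl_floor between -0.014 and 0.014 m and z of pestle in the frame of bowl_floor below 0.013 m), for 0.04 s.
3. stirring, round 1: a quarter turn anticlockwise on from the handle (y of pestle in the frame of bowl_floor above 0.014 m and x of pestle in the frame of bowl_floor between -0.014 and 0.014 m and z of pestle in the frame of bowl_floor below 0.013 m), for 0.04 s.
4. stirring, round 1: on the side opposite the handle (x of pestle in the frame of bowl_floor below -0.014 m and y of pestle in the frame of bowl_floor between -0.014 and 0.014 m and z of pestle in the frame of bowl_floor below 0.013 m), for 0.04 s.
5. stirring, round 1: three quarters of the way round (y of pestle in the frame of bowl_floor below -0.014 m and x of pestle in the frame of bowl_floor between -0.014 and 0.014 m and z of pestle in the frame of bowl_floor below 0.013 m), for 0.04 s.
6. stirring, round 2: foot of the pestle down among the almonds on the handle side of the bowl (all of step 2), for 0.04 s.
7. stirring, round 2: a quarter turn anticlockwise on from the handle (all of step 3), for 0.04 s.
8. stirring, round 2: on the side opposite the handle (all of step 4), for 0.04 s.
9. stirring, round 2: three quarters of the way round (all of step 5), for 0.04 s.
10. stirring, round 2: foot of the pestle down among the almonds on the handle side of the bowl (all of step 6), for 0.04 s.
At the end, for the whole second after the job is handed in: Beehive and all six almonds in the bowl (within 80 mm of its middle, under 50 mm above its floor); of almonds 0 and 3, 1 and 4, 2 and 5 at least one of each two has moved over 10 mm; pestle at rest on the coaster, upright within 0.1 rad and 34 mm of its centre (horizontal distance between each of beehive_centre, almond0, almond1, almond2, almond3, almond4, almond5 and bowl_floor below 0.08 m and z of beehive_centre in the frame of bowl_floor between 0 and 0.05 m and z of almond0 in the frame of bowl_floor between 0 and 0.05 m and z of almond1 in the frame of bowl_floor between 0 and 0.05 m and z of almond2 in the frame of bowl_floor between 0 and 0.05 m and z of almond3 in the frame of bowl_floor between 0 and 0.05 m and z of almond4 in the frame of bowl_floor between 0 and 0.05 m and z of almond5 in the frame of bowl_floor between 0 and 0.05 m and distance of any of almond0, almond3 from where it was at the start of the episode above 0.01 m and distance of any of almond1, almond4 from where it was at the start of the episode above 0.01 m and distance of any of almond2, almond5 from where it was at the start of the episode above 0.01 m and angle between pestle's own z axis and vertical below 0.1 rad and horizontal distance between pestle and tile below 0.034 m and z of pestle in the frame of tile between 0.004 and 0.013 m and linear speed of pestle below 0.02 m/s); the robot touches nothing.
It fails at once if one of the two flat discs is moved from its cavity (distance of any of disc_a, disc_b from where it was at the start of the episode above 0.012 m).
It fails at once if a figure, the slab or the stub of marzipan is pushed more than 25 mm or knocked over (distance of any of elephant_a, elephant_b, slab, marzipan_stub from where it was at the start of the episode above 0.025 m or angle between any of elephant_a, elephant_b, slab, marzipan_stub's own z axis and vertical above 0.5 rad).
It also fails if it takes over 72 s, if anything falls off the work surface, if the arm or the gripper's body presses on something with over 40 N, if the wrist force passes 120 N, or if a joint passes its speed limit or range.

## Robot

A 6-joint arm with a two-finger parallel gripper is mounted at the origin on the work surface. World frame = base frame: x ahead of the robot, y to its left, z up, the work surface at z = 0. Lengths are in m, angles in rad, forces in N, time in s.
With the tool pointing down it reaches from about 0.375 to 0.825 m from the base axis. Payload 5.5 kg.
Tool frame: the origin (TCP) lies at the very end of the fingers, on their centre line; the grasp point (between the pads) lies 19 mm behind it; y points along the fingers, z is the direction in which the jaws open and shut, and the axes are right-handed (so a half turn about y gives the same grasp; the last joint's range is limited). The gripper opens to 85 mm and grips with 20 to 120 N. Pads are 22 mm wide; open, the fingers measure 114 mm over their backs; the gripper's body (76 mm by 85 mm) begins 54 mm behind the grasp point. The pads swing forward as they close: fully open they stand 13 mm farther back than shut.
Start: joints at [-1.129, 0.314, -0.047, 1.21, 0, 1.571], TCP at [0.257, -0.542, 0.231] pointing down, gripper open.
Joint ranges: [-2.67, 2.67], [-0.69, 1.73], [-1.03, 1.25], [-2.08, 2.16], [-1.42, 1.45], [-3.14, 3.14]. Speed limits (rad/s): [2.39, 2.39, 3.01, 3.14, 3.14, 3.14].

## Interface

Orientations are given as a rotation vector (axis times angle).
In Python, from cell import bot gives the robot as it stands. The module is installed in compiled form; this text tells all that it offers.
- The arm moves only by the shell command python3 -m inch 'ROWS' [OPENING] [FORCE]. ROWS is JSON, a list of rows, each a list of 6 numbers: the shift along the world's x, y, z in m, then the turn, a rotation vector about the world's x, y, z in rad. A call has 1 to 5 rows; each row is the pose to reach, as a shift and turn from the pose commanded when the call began; what a row does not reach only later rows make up. A row lasts 1/10 s, in which the tool goes at most 50 mm and 8.59 degrees, less where a joint would pass 70% of its speed; a pose out of reach is approached as far as the arm can. A call with a gripper value outside its range is refused whole. OPENING is the gripper command: -1 is fully open, 1 is shut, values between are in proportion, set as the call begins (- or left out, the last holds). The fingers move at their own pace and stop on an object; FORCE is the grip in N (left out, the last holds). Time passes only in rows, so rows that repeat a pose let the fingers close. It gives the time, the measured TCP pose, the force and the opening at its end, in the units of the state.
- bot.get_obs(): the state, without advancing time (a new reading comes with each control period).
- bot.read_camera(name): name is "scene" or "side" or "wrist"; returns a dict with "frame" (384x512x3 uint8, red, green, blue), "fx", "fy", "cx", "cy" (pixels), "extrinsics" (4x4, takes a point from world to camera coordinates). Camera axes: x right, y up, looking along -z (the intrinsics and any distortion apply to the point x, -y, -z); pixel columns grow to the right and rows downward; lengths in m; the calibration is good to about 2 mm. A picture is of the moment at which its call begins. There is no depth.
- bot.job_done(): hands the job in, once; it reports no verdict.
Trained networks look in the newest picture that a camera, given by its name, has taken for a name from the list of things; names that differ only in an ending like _2 or _b are one class to them, and where a whole thing is asked for, a point or a joint stands for the part that bears it (a point fixed in the world has none). Each returns a list of dicts, best first, with "confidence" (0 to 1); they miss things now and then, are a little off and sometimes report something else, mostly with a low value. They report only what shows in the picture. A call takes as long as a camera call. They do not tell look-alikes from the thing itself.
- bot.masks_of(camera, thing): "region" (384x512 bool, what is visible of it) and "position" ([column, row] in pixels, amid what is visible of it).
The state is a dict: "t": time; "q": joint angles; "qvel": joint speeds; "joint_efforts": joint torques, N m; "tcp_pos": TCP position; "tcp_rot": TCP orientation; "ft_force": force on the tool from outside, world axes, zero at the start; "moment": the same for the moment, N m; "finger_gap": finger opening in m.
Only numpy, scipy, OpenCV 4.12 (cv2) and the standard library are available. Lean on these libraries where they do the work, as an engineer would, in place of code of your own. Each camera call takes 0.05 s, during which the arm holds its last target.

## Working session

There is one attempt and no reset: what is moved stays moved. The work goes in short steps, Python scripts to look and compute and a shell command to move; the robot and the scene stay as the last step left them, time stands still between calls to the robot, and variables do not carry over. Pictures are saved under pics/ and viewed, and the job is handed in when it is done.

```bash
mkdir -p pics; ls; python3 - <<'E'
from cell import bot
import cv2,numpy as np
o=bot.get_obs(); print({k:np.round(v,3) for k,v in o.items()})
for n in ["scene","side","wrist"]:
    c=bot.read_camera(n); cv2.imwrite(f"pics/{n}0.png",cv2.resize(c["frame"][:,:,::-1],(800,600),interpolation=cv2.INTER_CUBIC))
    E=np.array(c["extrinsics"]); print(n,c["fx"],c["fy"],c["cx"],c["cy"],np.round(-E[:3,:3].T@E[:3,3],3),[k for k in c]); print(np.round(E,4).tolist())
E
```

```text
pics
{'t': np.float64(0.0), 'q': array([-1.129,  0.314, -0.048,  1.21 ,  0.   ,  1.571]), 'qvel': array([ 0.002, -0.001, -0.   ,  0.002, -0.001,  0.002]), 'joint_efforts': array([-2.0000e-03, -5.3959e+01,  3.3975e+01,  1.9000e-02, -0.0000e+00,
       -0.0000e+00]), 'tcp_pos': array([ 0.256, -0.542,  0.23 ]), 'tcp_rot': array([-0.444,  1.979, -1.975]), 'ft_force': array([ 0.377,  0.258, -0.266]), 'moment': array([-0.013,  0.017, -0.018]), 'finger_gap': np.float64(0.085)}
scene 402.16425320628014 402.16425320628014 253.6441555675923 200.81586799332166 [ 1.082 -0.396  0.939] ['frame', 'fx', 'fy', 'cx', 'cy', 'extrinsics']
[[0.6487, 0.7608, -0.0162, -0.3855], [-0.5605, 0.4921, 0.6661, 0.1764], [0.5148, -0.423, 0.7457, -1.4248], [0.0, 0.0, 0.0, 1.0]]
side 481.6936806779866 481.6936806779866 254.0011405705855 187.67828758827568 [ 0.248 -0.991  1.016] ['frame', 'fx', 'fy', 'cx', 'cy', 'extrinsics']
[[0.9792, -0.2026, 0.0104, -0.4544], [0.1269, 0.6518, 0.7477, -0.1454], [-0.1583, -0.7308, 0.664, -1.3597], [0.0, 0.0, 0.0, 1.0]]
wrist 300.01093539481616 300.01093539481616 250.22701802775813 186.0640034137184 [ 0.316 -0.513  0.373] ['frame', 'fx', 'fy', 'cx', 'cy', 'extrinsics']
[[0.4279, -0.9038, -0.0024, -0.5983], [0.8724, 0.4137, -0.2602, 0.0337], [0.2362, 0.1093, 0.9655, -0.3791], [0.0, 0.0, 0.0, 1.0]]
```

View pics/scene0.png

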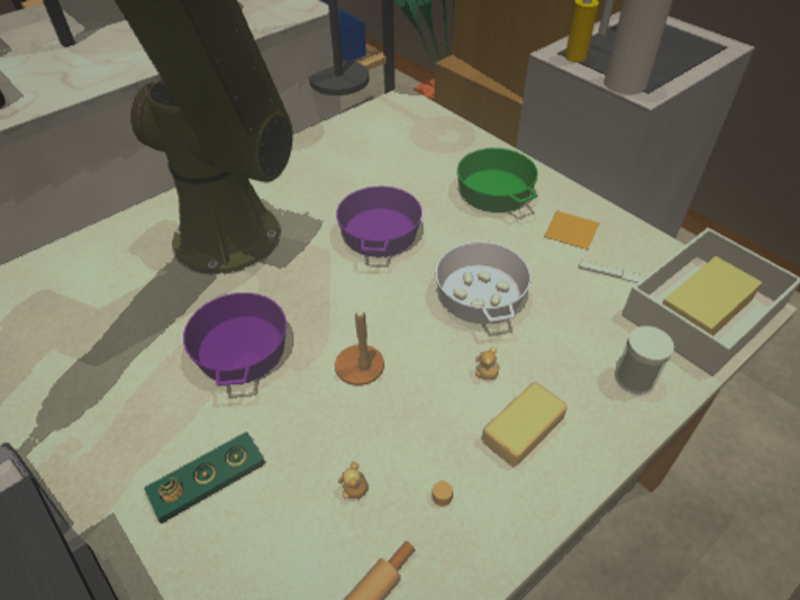

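View pics/side0.png

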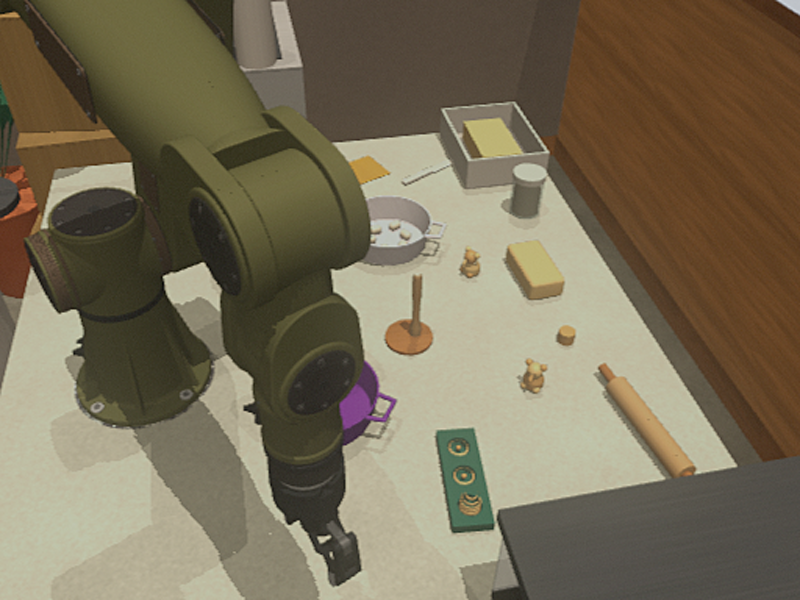

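View pics/wrist0.png

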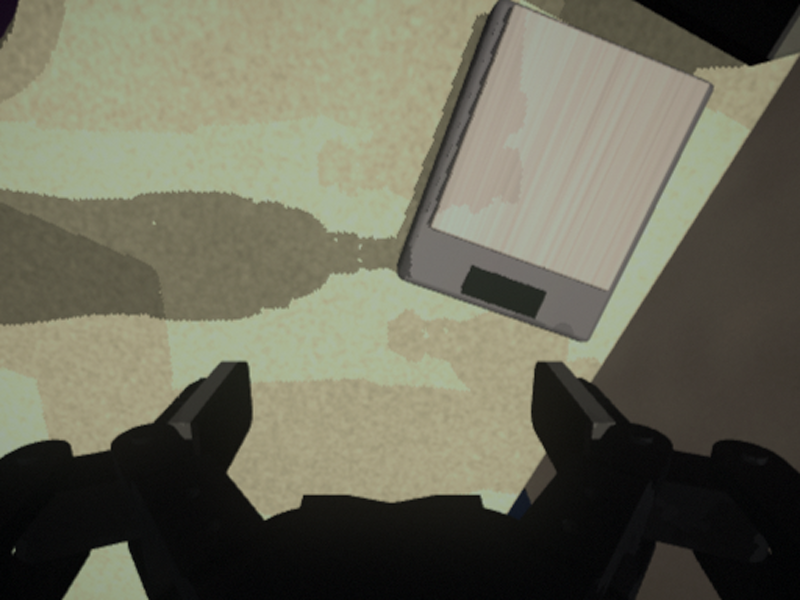

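The scene view shows one tall piece in the mould at (170,488), with flat discs at (204,473) and (235,457). The steel bowl is at (482,283) with its handle at (498,315). The pestle is on its coaster at (362,340). The look-alikes are the purple bowls at (380,220) and (236,338), the green bowl at (497,180), and the rolling pin and stub.

```bash
cat > h.py <<'E'
from cell import bot
import cv2,numpy as np
def proj(c,P):
    P=np.atleast_2d(P); E=np.array(c["extrinsics"]); p=P@E[:3,:3].T+E[:3,3]
    return np.c_[c["cx"]+c["fx"]*p[:,0]/-p[:,2], c["cy"]-c["fy"]*p[:,1]/-p[:,2]]
def back(c,uv,z):
    E=np.array(c["extrinsics"]); R=E[:3,:3]; o=-R.T@E[:3,3]
    uv=np.atleast_2d(uv).astype(float)
    d=np.c_[(uv[:,0]-c["cx"])/c["fx"],-(uv[:,1]-c["cy"])/c["fy"],-np.ones(len(uv))]@R
    return o+d*((z-o[2])/d[:,2])[:,None]
def crop(c,x0,y0,x1,y1,name,w=600):
    im=c["frame"][y0:y1,x0:x1,::-1]; s=min(800/(x1-x0),600/(y1-y0)); cv2.imwrite(name,cv2.resize(im,None,fx=s,fy=s,interpolation=cv2.INTER_CUBIC))
E
python3 - <<'E'
from h import *
zc=dict(beehive=.027,mould=.018,disc_a=.0165,bowl=.04,pestle=.08,tile=.008,almond0=.015,elephant_a=.03,slab=.045,marzipan_stub=.026)
for n in ["scene","side"]:
    c=bot.read_camera(n)
    for t,z in zc.items():
        for m in bot.masks_of(n,t):
            ys,xs=np.where(m["region"])
            print(n,t,round(m["confidence"],2),np.round(m["position"],1),xs.min(),xs.max(),ys.min(),ys.max(),np.round(back(c,m["position"],z)[0],3))
    crop(c,*( (80,260,190,345) if n=="scene" else (260,250,340,350)),f"pics/c_{n}.png")
    crop(c,*( (260,140,360,220) if n=="scene" else (215,115,315,180)),f"pics/b_{n}.png")
E
```

```text
scene beehive 0.7 [110.6 314. ] 103 116 309 320 [ 0.505 -0.383  0.027]
scene mould 0.64 [133.7 302. ] 93 168 277 332 [ 0.507 -0.323  0.018]
scene bowl 0.95 [152.6 215.8] 116 182 186 247 [ 0.312 -0.146  0.04 ]
scene bowl 0.93 [310.  177.7] 279 339 155 206 [0.505 0.31  0.04 ]
scene bowl 0.64 [316.4 112.2] 292 342 95 134 [0.28  0.575 0.04 ]
scene bowl 0.56 [244.  141.7] 215 269 120 163 [0.232 0.266 0.04 ]
scene tile 0.98 [228.  234.6] 215 244 221 244 [ 0.491 -0.009  0.008]
scene almond0 0.62 [294.2 187.7] 290 297 184 190 [0.487 0.26  0.015]
scene almond0 0.57 [318.  183.1] 318 325 180 185 [0.523 0.332 0.015]
scene almond0 0.49 [304.6 174. ] 307 312 174 179 [0.465 0.329 0.015]
scene elephant_a 0.56 [310.5 232.3] 304 318 221 243 [0.652 0.163 0.03 ]
scene elephant_a 0.51 [226.6 307.8] 217 234 295 318 [ 0.679 -0.159  0.03 ]
scene slab 0.94 [334.4 269.3] 308 363 244 297 [0.783 0.114 0.045]
scene marzipan_stub 0.66 [282.5 315. ] 277 288 309 323 [ 0.781 -0.067  0.026]
side beehive 0.57 [303.7 322.5] 295 308 318 330 [ 0.502 -0.393  0.027]
side beehive 0.5 [361.6 214.8] 357 368 208 220 [ 0.768 -0.079  0.027]
side mould 0.65 [296.3 308.5] 280 316 274 340 [ 0.497 -0.346  0.018]
side bowl 0.93 [250.9 145.6] 233 285 125 169 [0.514 0.296 0.04 ]
side bowl 0.62 [234.8 260.3] 217 254 231 284 [ 0.374 -0.186  0.04 ]
side pestle 0.69 [265.  194.9] 263 270 176 215 [0.496 0.003 0.08 ]
side pestle 0.26 [253.2 144.5] 233 284 125 169 [0.512 0.247 0.08 ]
side tile 0.64 [258.9 215. ] 246 277 204 226 [ 0.478 -0.003  0.008]
side elephant_a 0.73 [338.4 241.5] 335 348 231 251 [ 0.666 -0.168  0.03 ]
side elephant_a 0.56 [300.  167.2] 295 307 158 176 [0.65  0.164 0.03 ]
side elephant_a 0.3 [266.7 196.2] 263 270 176 214 [0.513 0.049 0.03 ]
side slab 0.72 [339.6 170.7] 324 361 154 191 [0.763 0.106 0.045]
side marzipan_stub 0.6 [365.9 217.6] 358 368 208 220 [ 0.777 -0.091  0.026]
```

View pics/c_scene.png

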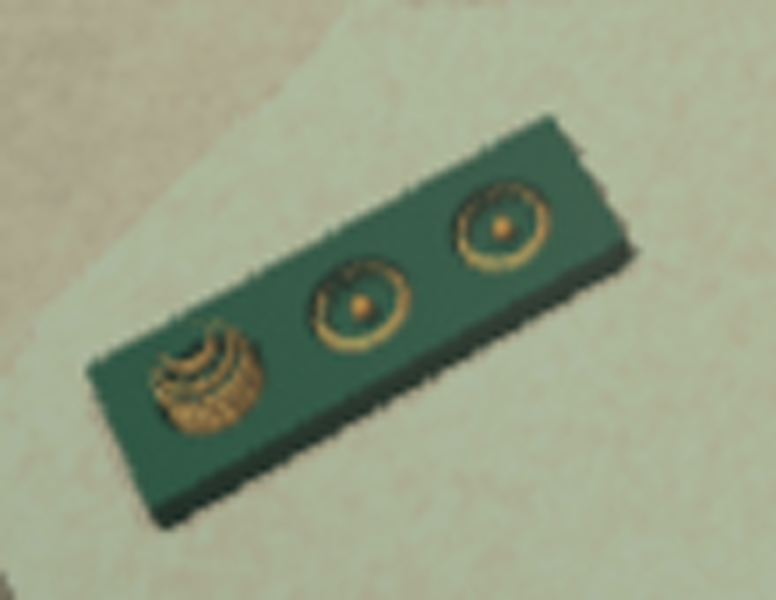

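View pics/b_scene.png

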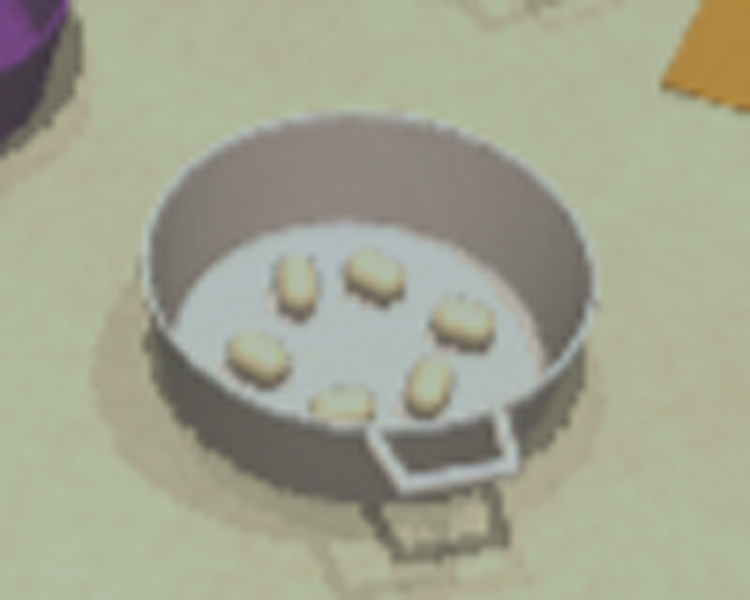

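```bash
python3 - <<'E'
from h import *
c=bot.read_camera("scene")
o=np.array([80,260]); s=600/85
f=lambda L,z:back(c,np.array(L)/s+o-0.5+0.5/s,z)
M=f([(88,370),(548,115),(632,240),(162,510)],.018); print(np.round(M,3), M.mean(0), np.linalg.norm(np.diff(M,axis=0),axis=1), "yaw long",np.degrees(np.arctan2(*(M[1]-M[0])[[1,0]])))
print("bee base at mould top ctr",f([(207,395)],.030), "dome",f([(205,345)],.049),"discs",f([(361,305),(502,228)],.0165))
o=np.array([260,140]); s=7.5
R=f([(147,270),(597,285),(360,113),(215,170),(530,170),(250,400)],.06)
from scipy.optimize import least_squares
r=least_squares(lambda p:np.hypot(R[:,0]-p[0],R[:,1]-p[1])-p[2],[.5,.31,.095]); print("rim",r.x,r.fun)
F=f([(180,330),(345,222),(545,360),(540,330),(250,240),(450,240)],.006)
r=least_squares(lambda p:np.hypot(F[:,0]-p[0],F[:,1]-p[1])-.078,[.5,.31]); print("floor",r.x,r.fun)
H=f([(408,490),(515,463),(370,430),(500,412)],.06); print("handle",H)
A=f([(258,360),(296,288),(374,276),(464,324),(429,388),(342,405)],.015); print("alm",np.round(A,3))
# pestle, scene crop
crop(c,200,185,260,255,"pics/p_scene.png")
c2=bot.read_camera("side"); crop(c2,240,165,290,235,"pics/p_side.png"); 
E
```

```text
[[ 0.464 -0.415  0.018]
 [ 0.481 -0.238  0.018]
 [ 0.546 -0.243  0.018]
 [ 0.528 -0.419  0.018]] [ 0.50466082 -0.32852289  0.018     ] [0.17767669 0.0652536  0.176976  ] yaw long 84.3922457342901
bee base at mould top ctr [[ 0.50736801 -0.38762428  0.03      ]] dome [[ 0.50217949 -0.37981585  0.049     ]] discs [[ 0.50350759 -0.32963541  0.0165    ]
 [ 0.50989961 -0.27549521  0.0165    ]]
rim [0.50946318 0.3010536  0.09195663] [ 2.02422084e-03 -1.35396177e-03  3.71799625e-03 -4.99192953e-03
  4.00285694e-05  5.63645633e-04]
floor [0.50369753 0.30533382] [-3.44534930e-04 -1.23751269e-03 -1.66488730e-04 -7.38560662e-05
  8.80437442e-04  6.55863589e-04]
handle [[0.60308301 0.22322949 0.06      ]
 [0.62073827 0.26449136 0.06      ]
 [0.57148336 0.23471257 0.06      ]
 [0.59852082 0.28004626 0.06      ]]
alm [[0.486 0.26  0.015]
 [0.466 0.303 0.015]
 [0.483 0.333 0.015]
 [0.529 0.341 0.015]
 [0.545 0.303 0.015]
 [0.528 0.268 0.015]]
```

View pics/b_side.png

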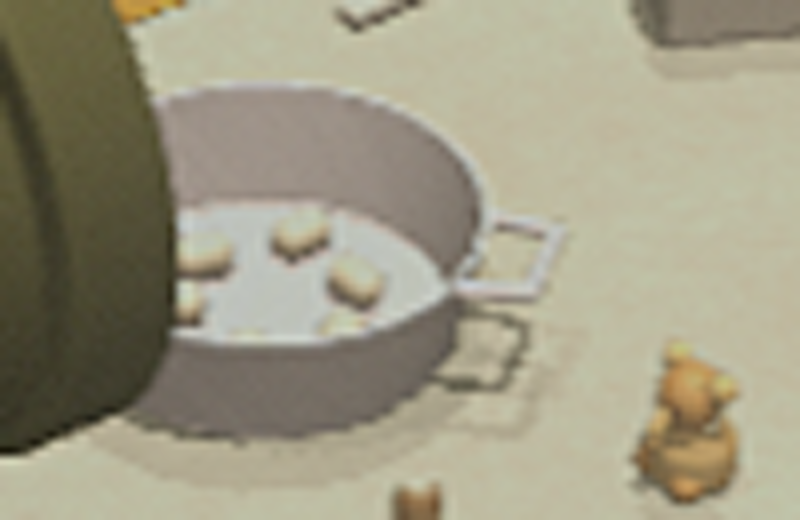

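View pics/p_scene.png

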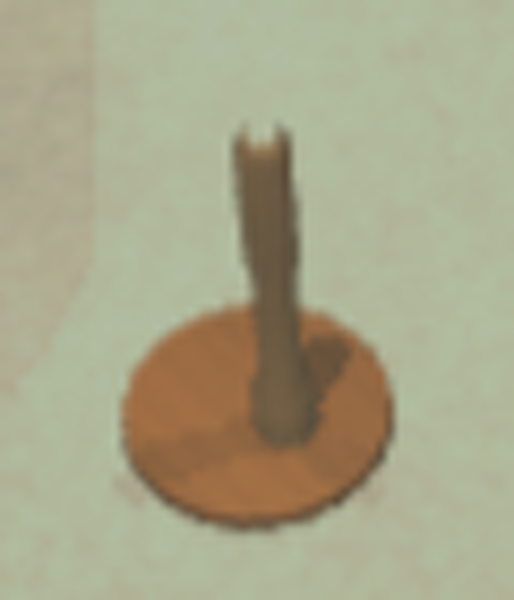

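View pics/p_side.png

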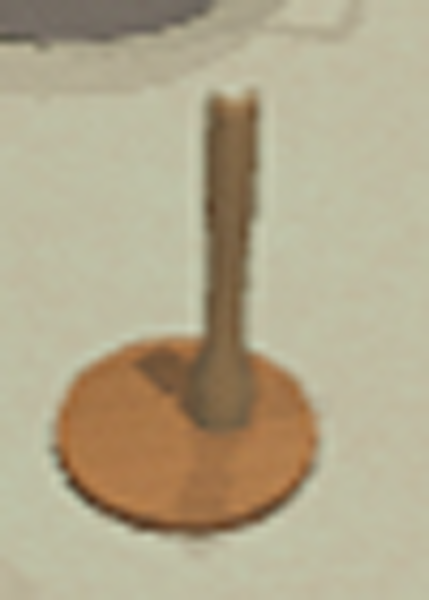

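View pics/c_side.png

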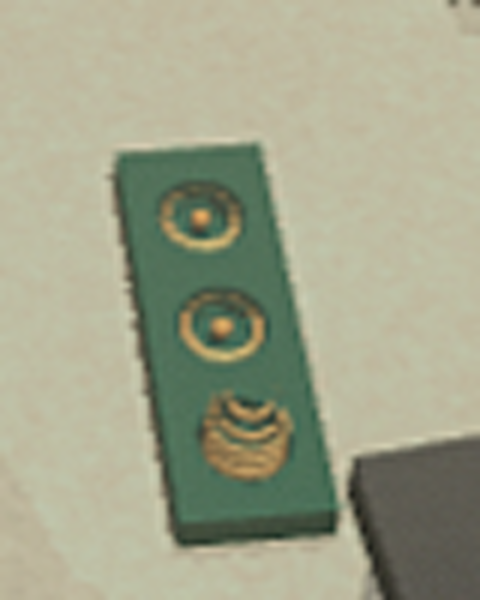

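```bash
cat >> h.py <<'E'
from scipy.spatial.transform import Rotation as Ro
def st(tgt=None):
    o=bot.get_obs(); R=Ro.from_rotvec(o["tcp_rot"]).as_matrix()
    print("t",round(float(o["t"]),2),"tcp",np.round(o["tcp_pos"],4),"F",np.round(o["ft_force"],1),"gap",round(float(o["finger_gap"]),4),"fing",np.round(R[:,1],3),"jaw",np.round(R[:,2],3),"q",np.round(o["q"],2))
    if tgt is not None: print("delta",np.round(np.array(tgt)-o["tcp_pos"],4))
E
python3 - <<'E'
from h import *
st([.499,-.383,.1])
s=bot.read_camera("scene")
o=np.array([200,185]); k=600/70
f=lambda L,z:back(s,np.array(L)/k+o-0.5+.5/k,z)
print("foot",f([(284,433)],.008+.006),"top",f([(264,137)],.156),"tile",f([(257,415)],.008))
c=bot.read_camera("side");o=np.array([240,165])
f=lambda L,z:back(c,np.array(L)/k+o-0.5+.5/k,z)
print("foot",f([(220,415)],.008+.006),"top",f([(233,97)],.156),"tile",f([(188,432)],.008))
E
```

```text
t 1.35 tcp [ 0.2566 -0.5424  0.2313] F [-0.2  0.6  0.1] gap 0.0851 fing [ 0. -0. -1.] jaw [ 0.428 -0.904  0.   ] q [-1.13  0.31 -0.05  1.21  0.    1.57]
delta [ 0.2424  0.1594 -0.1313]
foot [[ 0.50464072 -0.00230417  0.014     ]] top [[0.50114415 0.00267084 0.156     ]] tile [[ 0.48892409 -0.00191053  0.008     ]]
foot [[ 0.49683649 -0.0046464   0.014     ]] top [[ 0.49779688 -0.00275853  0.156     ]] tile [[ 0.48562472 -0.00477021  0.008     ]]
```

```bash
python3 -m inch '[[0.035,0.024,0.005,0,0,0],[0.075,0.05,0.01,0,0,0],[0.115,0.075,0.01,0,0,0],[0.155,0.1,0.01,0,0,0],[0.19,0.12,0.01,0,0,0]]' -0.2 && python3 - <<'E'
from h import *
st([.499,-.383,.1])
c=bot.read_camera("wrist"); cv2.imwrite("pics/w1.png",cv2.resize(c["frame"][:,:,::-1],(800,600)))
c=bot.read_camera("side"); cv2.imwrite("pics/s1.png",cv2.resize(c["frame"][:,:,::-1],(800,600)))
E
```

```text
t: 1.95
tcp_pos: [0.4483, -0.4209, 0.2415]
tcp_rot: [-0.444, 1.976, -1.976]
ft_force: [0.5, -0.8, 0.1]
finger_gap: 0.0512
t 1.95 tcp [ 0.4483 -0.4209  0.2415] F [ 0.5 -0.8  0.1] gap 0.0512 fing [ 0. -0. -1.] jaw [ 0.428 -0.904  0.   ] q [-0.75  0.34  0.01  1.24  0.    1.95]
delta [ 0.0507  0.0379 -0.1415]
```

View pics/w1.png

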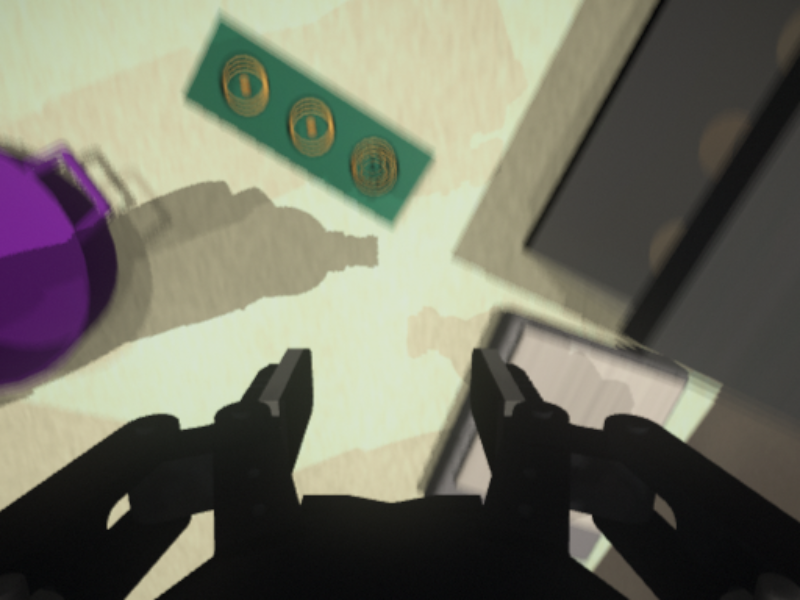

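View pics/s1.png

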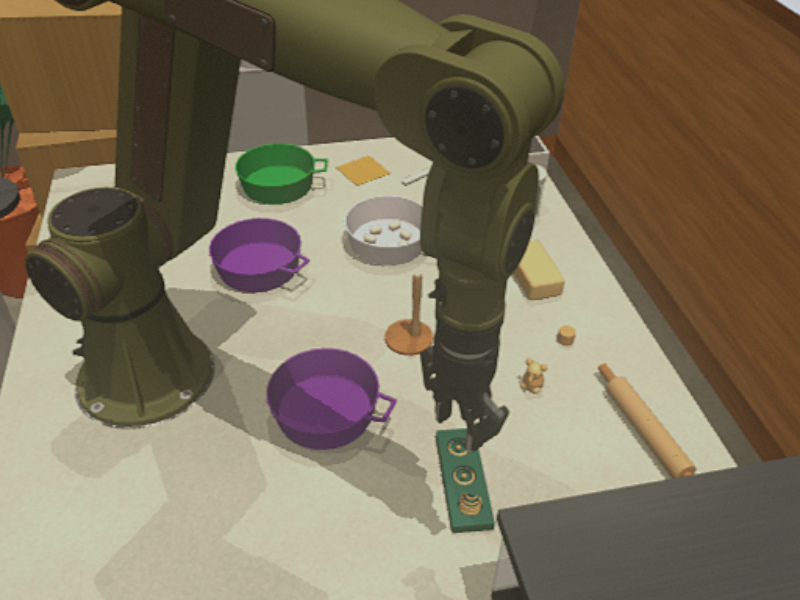

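```bash
python3 - <<'E'
from h import *
w=bot.read_camera("wrist"); s=bot.read_camera("side")
k=.64
print("bee",back(w,[[374*k,167*k]],.049),back(w,[[374*k,167*k]],.034),"discs",back(w,[[311*k,127*k],[245*k,85*k]],.0165))
a=[525*k,245*k]; b=[500*k,517*k]
for z in (0,.05,.1,.15,.2,.25): print(z,back(w,[a],z)[0,:2],back(s,[b],z)[0,:2])
M=bot.masks_of("wrist","beehive")
for m in M: print(m["confidence"],m["position"],back(w,[m["position"]],.045))
crop(w,140,60,340,210,"pics/w1c.png")
E
```

```text
bee [[ 0.50361399 -0.38025509  0.049     ]] [[ 0.50333474 -0.37979146  0.034     ]] discs [[ 0.50875542 -0.32488699  0.0165    ]
 [ 0.51458499 -0.27028206  0.0165    ]]
0 [ 0.50030432 -0.51770291] [ 0.54070392 -0.40608046]
0.05 [ 0.5015472  -0.50116071] [ 0.52631115 -0.43486123]
0.1 [ 0.50279009 -0.48461851] [ 0.51191838 -0.46364199]
0.15 [ 0.50403297 -0.46807631] [ 0.49752562 -0.49242275]
0.2 [ 0.50527586 -0.45153411] [ 0.48313285 -0.52120352]
0.25 [ 0.50651875 -0.43499191] [ 0.46874008 -0.54998428]
0.85 [232.9, 102.0] [[ 0.50514522 -0.37161143  0.045     ]]
```

View pics/w1c.png

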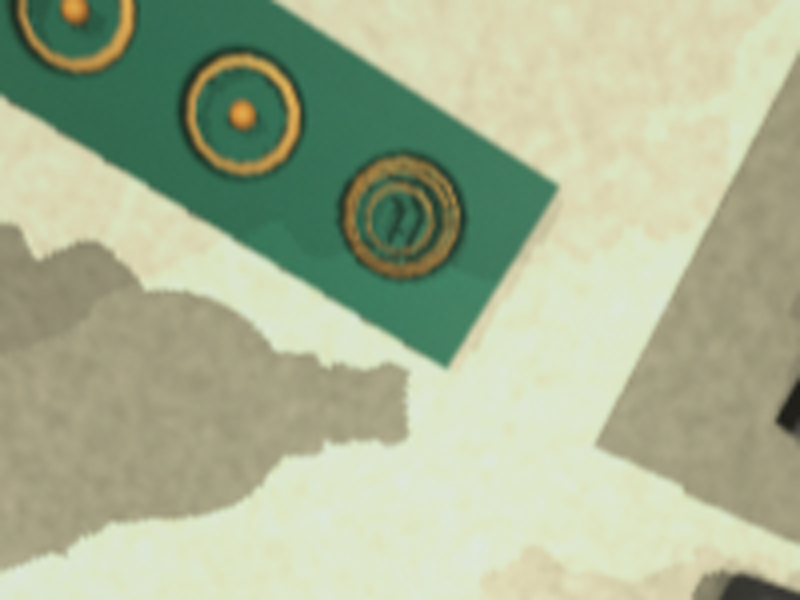

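```bash
python3 -m inch '[[0.025,0.018,-0.03,0,0,0],[0.045,0.033,-0.07,0,0,0],[0.0537,0.0394,-0.11,0,0,0],[0.0537,0.0394,-0.145,0,0,0],[0.0537,0.0394,-0.165,0,0,0]]' -0.2 40 && python3 - <<'E'
from h import *
st([.502,-.3815,.022])
c=bot.read_camera("wrist"); crop(c,100,100,400,325,"pics/w2.png")
E
```

```text
t: 2.7
tcp_pos: [0.4976, -0.3826, 0.0731]
tcp_rot: [-0.446, 1.982, -1.976]
ft_force: [-0.1, 0.3, 0.6]
finger_gap: 0.0512
t 2.7 tcp [ 0.4976 -0.3826  0.0731] F [-0.1  0.3  0.6] gap 0.0512 fing [-0.004  0.002 -1.   ] jaw [ 0.426 -0.905 -0.004] q [-0.66  0.47 -0.19  0.91 -0.    2.05]
delta [ 0.0044  0.0011 -0.0511]
```

View pics/w2.png

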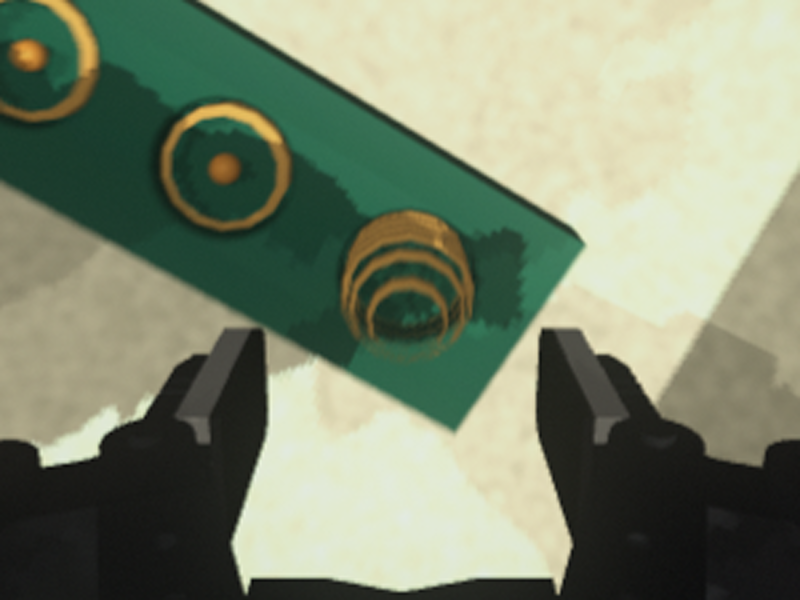

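```bash
python3 - <<'E'
from h import *
w=bot.read_camera("wrist")
k=800/300
print(back(w,np.array([[408,322]])/k+100,.047), back(w,np.array([[408,285]])/k+100,.034))
st([.502,-.3815,.022])
E
```

```text
[[ 0.49663526 -0.38264865  0.047     ]] [[ 0.50039758 -0.38088728  0.034     ]]
t 2.8 tcp [ 0.4967 -0.3823  0.0728] F [-0.   0.9  0.3] gap 0.051 fing [-0.005  0.004 -1.   ] jaw [ 0.426 -0.905 -0.006] q [-0.66  0.47 -0.19  0.91 -0.    2.05]
delta [ 0.0053  0.0008 -0.0508]
```

```bash
python3 -m inch '[[0.002,0,-0.02,0,0,0],[0.002,0,-0.04,0,0,0],[0.002,0,-0.047,0,0,0],[0.002,0,-0.047,0,0,0]]' && python3 - <<'E'
from h import *
st([.499,-.382,.022])
E
```

```text
t: 3.2
tcp_pos: [0.5014, -0.3835, 0.0295]
tcp_rot: [-0.443, 1.978, -1.977]
ft_force: [-0.1, 0.2, 0.9]
finger_gap: 0.0513
t 3.2 tcp [ 0.5014 -0.3835  0.0295] F [-0.1  0.2  0.9] gap 0.0513 fing [-0.001  0.    -1.   ] jaw [ 0.426 -0.905 -0.001] q [-0.65  0.51 -0.23  0.82 -0.    2.05]
delta [-0.0024  0.0015 -0.0075]
```

```bash
python3 -m inch '[[-0.001,0.001,-0.007,0,0,0],[-0.001,0.001,-0.007,0,0,0]]' && python3 -m inch '[[0,0,0,0,0,0],[0,0,0,0,0,0],[0,0,0,0,0,0],[0,0,0,0,0,0]]' 1 40 && python3 - <<'E'
from h import *
st([.499,-.382,.022])
c=bot.read_camera("wrist"); crop(c,100,100,400,325,"pics/w3.png")
E
```

```text
t: 3.4
tcp_pos: [0.5012, -0.3822, 0.0227]
tcp_rot: [-0.443, 1.976, -1.977]
ft_force: [0.8, 0.6, 0.4]
finger_gap: 0.0511
t: 3.8
tcp_pos: [0.5017, -0.3823, 0.0232]
tcp_rot: [-0.443, 1.975, -1.977]
ft_force: [-2.1, 0.7, 6.7]
finger_gap: 0.0311
t 3.8 tcp [ 0.5017 -0.3823  0.0232] F [-2.1  0.7  6.7] gap 0.0311 fing [ 0.001 -0.001 -1.   ] jaw [ 0.428 -0.904  0.001] q [-0.65  0.52 -0.24  0.81 -0.    2.05]
delta [-0.0027  0.0003 -0.0012]
```

View pics/w3.png

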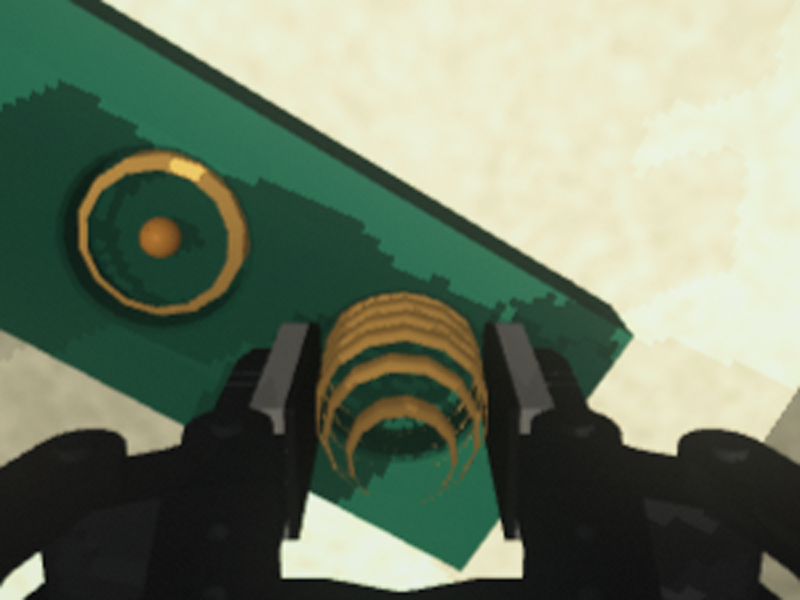

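```bash
python3 -m inch '[[0,0,0.01,0,0,0],[0,0,0.02,0,0,0],[0,0,0.03,0,0,0]]' && python3 - <<'E'
from h import *
st()
c=bot.read_camera("wrist"); crop(c,100,100,400,325,"pics/w4.png")
c=bot.read_camera("side"); crop(c,260,230,360,350,"pics/s4.png")
E
```

```text
t: 4.15
tcp_pos: [0.5014, -0.382, 0.0533]
tcp_rot: [-0.444, 1.976, -1.977]
ft_force: [0.6, -0.9, 0.6]
finger_gap: 0.0311
t 4.15 tcp [ 0.5014 -0.382   0.0533] F [ 0.6 -0.9  0.6] gap 0.0311 fing [ 0. -0. -1.] jaw [ 0.428 -0.904  0.   ] q [-0.65  0.49 -0.21  0.87  0.    2.05]
```

View pics/w4.png

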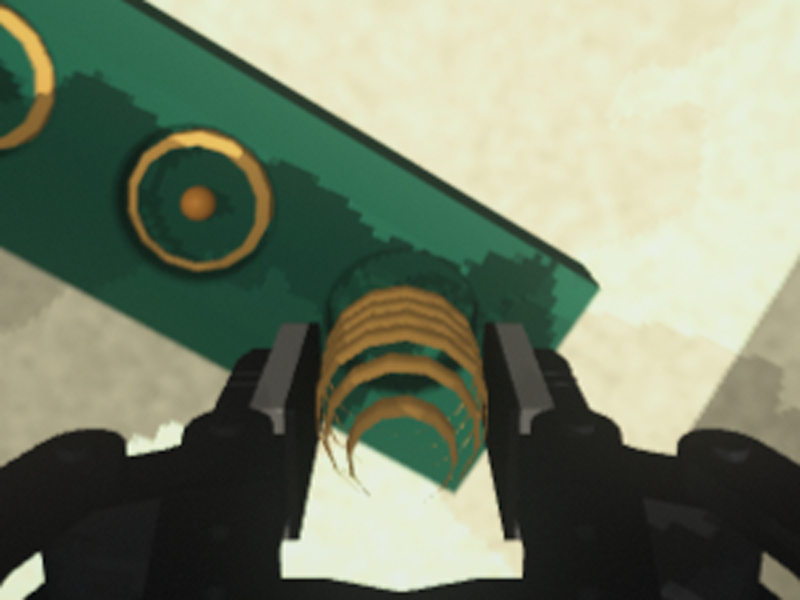

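View pics/s4.png

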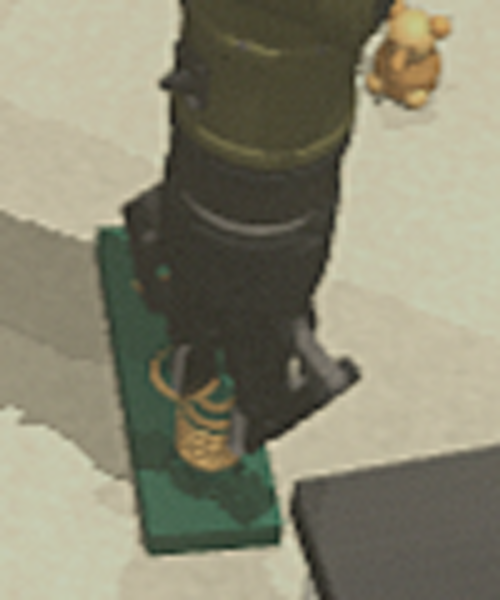

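```bash
python3 -m inch '[[0,0,0.03,0,0,0],[0,0.005,0.07,0,0,0.05],[0,0.02,0.11,0,0,0.1],[0,0.045,0.15,0,0,0.15],[0,0.08,0.185,0,0,0.2]]' && python3 -m inch '[[0,0.04,0,0,0,0.06],[0,0.08,0,0,0,0.12],[0,0.12,0,0,0,0.18],[0,0.16,0,0,0,0.24],[0,0.2,0,0,0,0.3]]' && python3 -m inch '[[0,0.04,0,0,0,0.04],[0,0.08,0,0,0,0.08],[0,0.12,0,0,0,0.1],[0,0.16,0,0,0,0.1],[0,0.2,0,0,0,0.1]]' && python3 - <<'E'
from h import *
st([.505,.303,.24])
c=bot.read_camera("wrist"); cv2.imwrite("pics/w5.png",cv2.resize(c["frame"][:,:,::-1],(800,600)))
E
```

```text
t: 4.75
tcp_pos: [0.5014, -0.3023, 0.2393]
tcp_rot: [-0.615, 1.851, -1.854]
ft_force: [0.7, 0.3, -0.3]
finger_gap: 0.031
t: 5.25
tcp_pos: [0.501, -0.1005, 0.2374]
tcp_rot: [-0.844, 1.654, -1.654]
ft_force: [0.0, 0.1, -0.3]
finger_gap: 0.0308
t: 5.75
tcp_pos: [0.501, 0.0996, 0.2375]
tcp_rot: [-0.91, 1.587, -1.587]
ft_force: [1.3, 0.8, -1.3]
finger_gap: 0.0304
t 5.75 tcp [0.501  0.0996 0.2375] F [ 1.3  0.8 -1.3] gap 0.0304 fing [ 0.  0. -1.] jaw [ 0.863 -0.505  0.   ] q [ 0.2   0.14 -0.25  1.18 -0.    2.3 ]
delta [0.004  0.2034 0.0025]
```

View pics/w5.png

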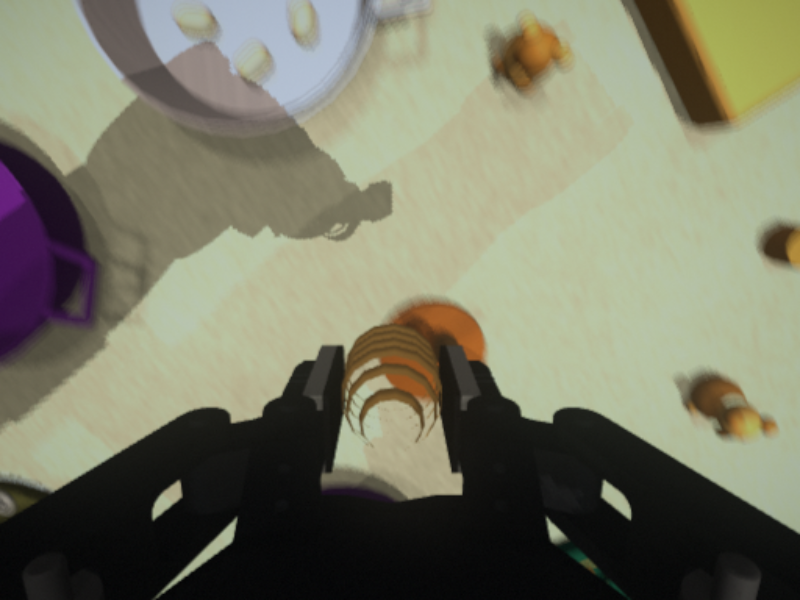

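```bash
python3 -m inch '[[0,0.04,0,0,0,0],[0,0.08,0,0,0,0],[0,0.11,0,0,0,0],[0,0.13,0,0,0,0],[0,0.14,0,0,0,0]]' && python3 - <<'E'
from h import *
st([.505,.303,.24])
c=bot.read_camera("wrist"); cv2.imwrite("pics/w6.png",cv2.resize(c["frame"][:,:,::-1],(800,600)))
for m in bot.masks_of("wrist","bowl"):
    r=m["region"]; ys,xs=np.where(r); print(m["confidence"],m["position"],xs.min(),xs.max(),ys.min(),ys.max())
for m in bot.masks_of("wrist","almond0"): print(m["confidence"],m["position"],back(c,[m["position"]],.015))
c=bot.read_camera("side"); crop(c,180,50,380,200,"pics/s6.png")
E
```

```text
t: 6.3
tcp_pos: [0.501, 0.2395, 0.2371]
tcp_rot: [-0.912, 1.586, -1.586]
ft_force: [-0.5, -0.8, -0.3]
finger_gap: 0.031
t 6.3 tcp [0.501  0.2395 0.2371] F [-0.5 -0.8 -0.3] gap 0.031 fing [-0.  0. -1.] jaw [ 0.864 -0.503 -0.   ] q [ 0.45  0.23 -0.15  1.2   0.    2.54]
delta [0.004  0.0635 0.0029]
0.91 [223.0, 104.9] 133 343 14 201
0.87 [3.4, 19.4] 0 8 0 49
0.77 [50.5, 246.6] 0 123 185 325
0.87 [197.1, 129.3] [[0.46512465 0.30530221 0.015     ]]
0.78 [256.8, 129.6] [[0.52683438 0.26901251 0.015     ]]
0.72 [199.6, 99.1] [[0.48652298 0.33310155 0.015     ]]
0.58 [225.6, 74.8] [[0.52673762 0.34065448 0.015     ]]
0.58 [231.1, 153.7] [[0.48515153 0.259603   0.015     ]]
0.53 [252.6, 96.6] [[0.54148449 0.30437852 0.015     ]]
```

View pics/w6.png

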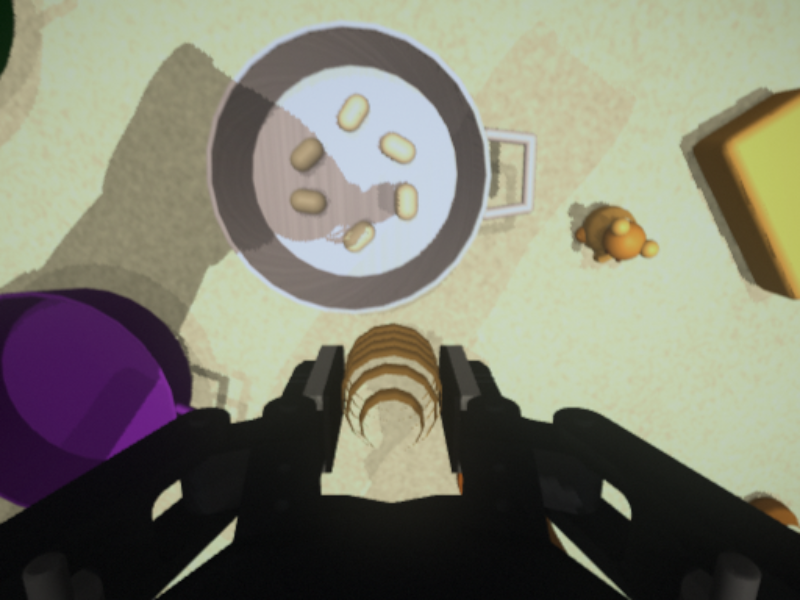

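View pics/s6.png

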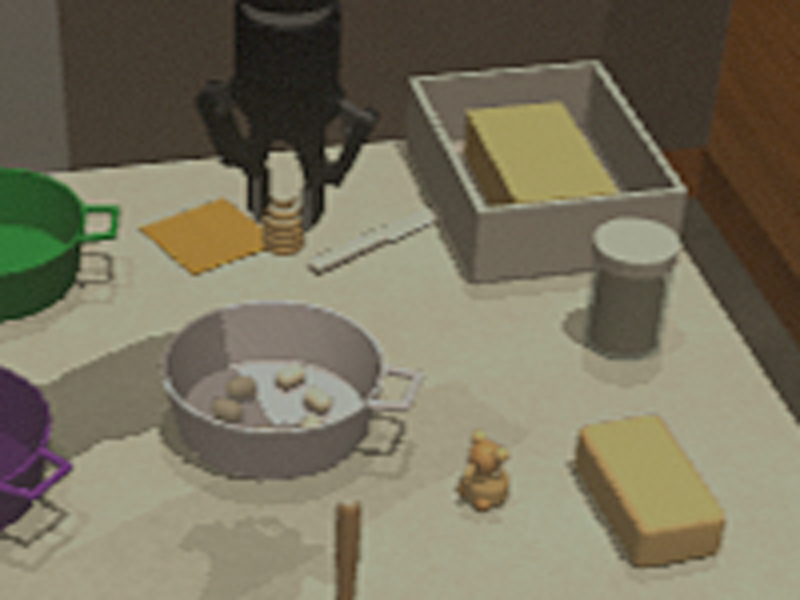

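```bash
python3 - <<'E'
from h import *
w=bot.read_camera("wrist"); k=.64
P=back(w,np.array([(208,167),(490,170),(348,22),(350,313),(250,70),(448,265),(252,268),(445,66)])*k,.06)
r=cv2.minEnclosingCircle(P[:,:2].astype(np.float32)); print(r)
from scipy.optimize import least_squares
q=least_squares(lambda p:np.hypot(P[:,0]-p[0],P[:,1]-p[1])-p[2],[.5,.3,.095]); print(q.x,q.fun)
F=back(w,np.array([(251,170),(458,170),(355,65),(355,277)])*k,.006); print(F,F.mean(0))
H=back(w,np.array([(535,132),(531,216),(486,130),(486,217)])*k,.06);print(H); d=H.mean(0)-q.x.tolist()[0:2]+[0] if 0 else H.mean(0)[:2]-q.x[:2]; print(np.degrees(np.arctan2(d[1],d[0])),np.hypot(*d))
E
```

```text
((0.5057538151741028, 0.30080491304397583), 0.09361103922128677)
[0.50580217 0.3009893  0.09216832] [ 0.00106318  0.00134998  0.00115999  0.00152548 -0.00235335 -0.00270412
 -0.00014122  0.00010006]
[[0.43891915 0.34577347 0.006     ]
 [0.57703519 0.26504069 0.006     ]
 [0.54714269 0.36867274 0.006     ]
 [0.46397231 0.23270171 0.006     ]] [0.50676734 0.30304716 0.006     ]
[[0.62525077 0.2651859  0.06      ]
 [0.59937217 0.2177198  0.06      ]
 [0.59841447 0.28229738 0.06      ]
 [0.57273171 0.23250934 0.06      ]]
-28.96835975619538 0.10645955950315823
```

```bash
python3 -m inch '[[0.002,0.03,0,0,0,0],[0.0045,0.055,0,0,0,0],[0.0045,0.0625,-0.02,0,0,0],[0.0045,0.0625,-0.055,0,0,0],[0.0045,0.0625,-0.085,0,0,0]]' && python3 -m inch '[[0,0,-0.03,0,0,0],[0,0,-0.06,0,0,0],[0,0,-0.085,0,0,0],[0,0,-0.105,0,0,0],[0,0,-0.115,0,0,0]]'  && python3 - <<'E'
from h import *
st([.505,.302,.026])
c=bot.read_camera("wrist"); cv2.imwrite("pics/w7.png",cv2.resize(c["frame"][:,:,::-1],(800,600)))
c=bot.read_camera("scene"); crop(c,240,100,380,205,"pics/s7.png")
E
```

```text
t: 7.05
tcp_pos: [0.5061, 0.2996, 0.1514]
tcp_rot: [-0.909, 1.587, -1.588]
ft_force: [-0.2, 0.3, -1.6]
finger_gap: 0.0312
t: 7.55
tcp_pos: [0.5049, 0.2986, 0.0355]
tcp_rot: [-0.913, 1.589, -1.589]
ft_force: [0.7, 0.4, -0.1]
finger_gap: 0.0308
t 7.55 tcp [0.5049 0.2986 0.0355] F [ 0.7  0.4 -0.1] gap 0.0308 fing [-0.002 -0.002 -1.   ] jaw [ 0.862 -0.506 -0.001] q [ 0.53  0.44 -0.34  0.79 -0.    2.64]
delta [ 0.0001  0.0034 -0.0095]
```

View pics/w7.png

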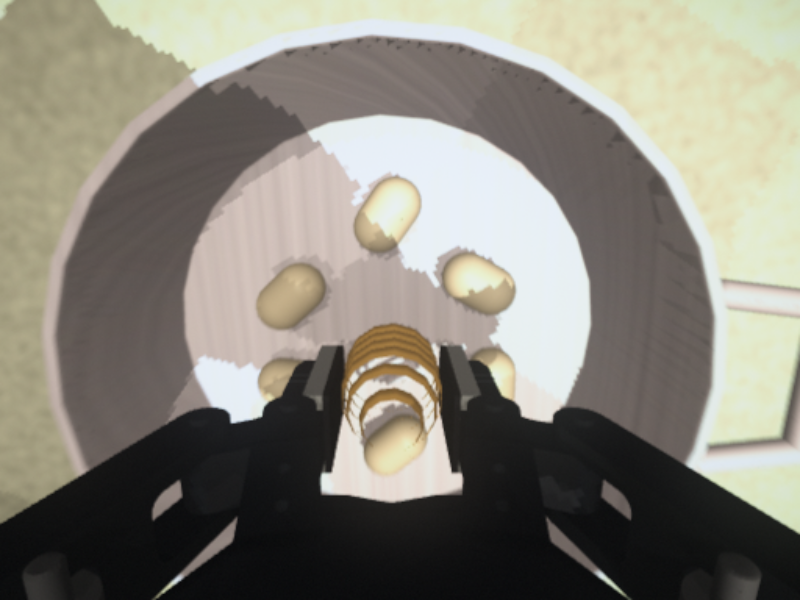

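View pics/s7.png

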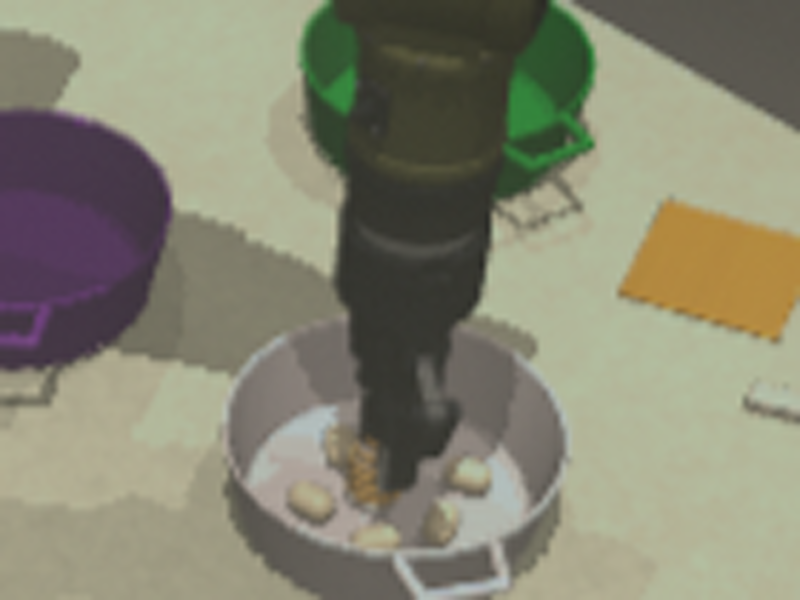

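```bash
python3 -m inch '[[0,0.002,-0.005,0,0,0],[0,0.003,-0.009,0,0,0],[0,0.003,-0.01,0,0,0]]' && python3 -m inch '[[0,0,0,0,0,0],[0,0,0,0,0,0],[0,0,0,0,0,0]]' 0.1 && python3 - <<'E'
from h import *
st([.505,.302,.026])
c=bot.read_camera("wrist"); cv2.imwrite("pics/w8.png",cv2.resize(c["frame"][:,:,::-1],(800,600)))
E
```

```text
t: 7.95
tcp_pos: [0.5061, 0.3039, 0.0277]
tcp_rot: [-0.91, 1.587, -1.587]
ft_force: [-0.7, -0.5, 0.1]
finger_gap: 0.0306
t: 8.25
tcp_pos: [0.5059, 0.3037, 0.0276]
tcp_rot: [-0.91, 1.587, -1.587]
ft_force: [0.4, 0.4, 0.3]
finger_gap: 0.0382
t 8.25 tcp [0.5059 0.3037 0.0276] F [0.4 0.4 0.3] gap 0.0382 fing [ 0.  0. -1.] jaw [ 0.863 -0.505  0.   ] q [ 0.54  0.45 -0.34  0.78 -0.    2.64]
delta [-0.0009 -0.0017 -0.0016]
```

View pics/w8.png

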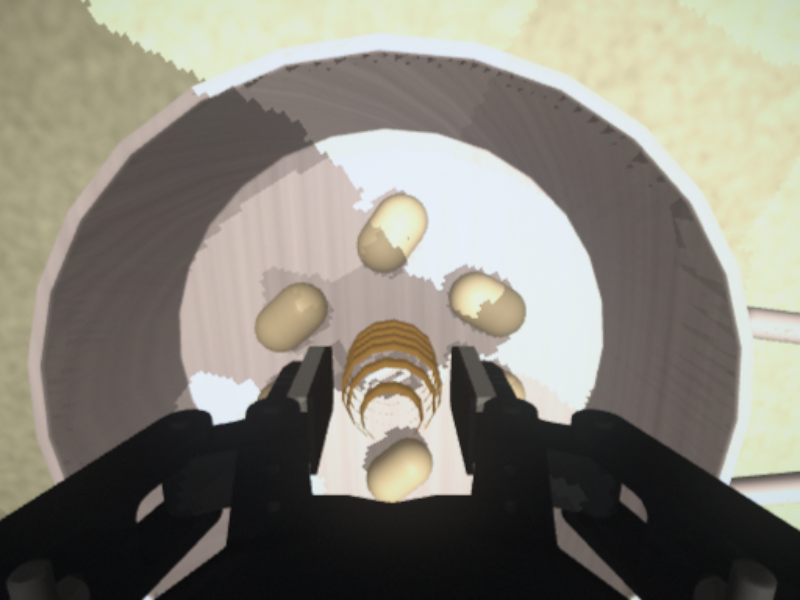

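```bash
python3 -m inch '[[0,0,0.015,0,0,0],[0,0,0.035,0,0,0],[0,0,0.075,0,0,0],[0,0,0.12,0,0,0],[0,-0.02,0.165,0,0,0]]' 0 && python3 - <<'E'
from h import *
st([.499,0,.2])
c=bot.read_camera("wrist"); cv2.imwrite("pics/w9.png",cv2.resize(c["frame"][:,:,::-1],(800,600)))
E
```

```text
t: 8.8
tcp_pos: [0.5055, 0.2848, 0.1939]
tcp_rot: [-0.912, 1.586, -1.585]
ft_force: [0.8, 0.2, 0.8]
finger_gap: 0.0426
t 8.8 tcp [0.5055 0.2848 0.1939] F [0.8 0.2 0.8] gap 0.0426 fing [ 0.     0.001 -1.   ] jaw [ 0.864 -0.503 -0.   ] q [ 0.51  0.29 -0.16  1.12  0.    2.61]
delta [-0.0065 -0.2848  0.0061]
```

View pics/w9.png

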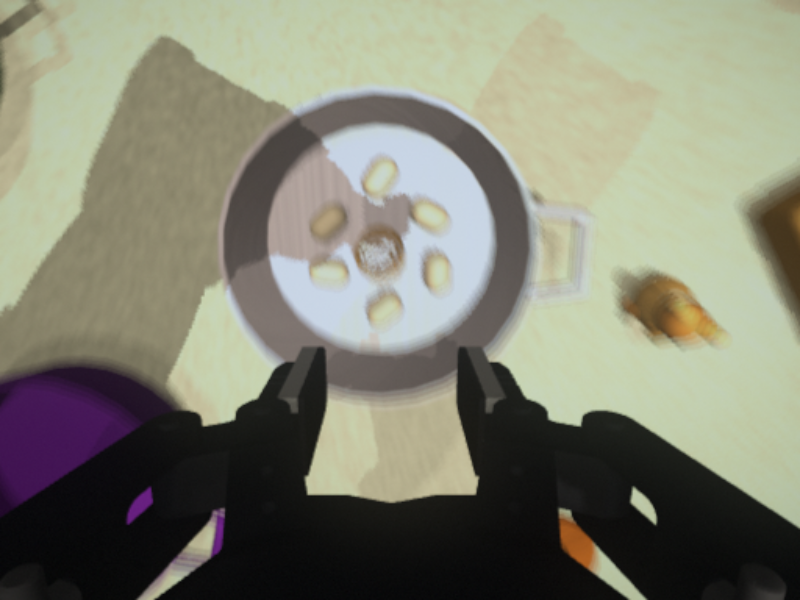

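```bash
python3 -m inch '[[-0.002,-0.035,0.015,0,0,0],[-0.005,-0.075,0.03,0,0,0],[-0.01,-0.12,0.046,0,0,0],[-0.015,-0.165,0.046,0,0,0],[-0.02,-0.21,0.046,0,0,0]]' -0.2 && python3 -m inch '[[-0.005,-0.045,0,0,0,0],[-0.01,-0.09,0,0,0,0],[-0.015,-0.125,0,0,0,0],[-0.02,-0.145,0,0,0,0],[-0.02,-0.15,0,0,0,0]]' && python3 - <<'E'
from h import *
st([.499,0,.2])
c=bot.read_camera("wrist"); cv2.imwrite("pics/w10.png",cv2.resize(c["frame"][:,:,::-1],(800,600)))
s=bot.read_camera("scene"); crop(s,260,140,360,215,"pics/s10.png")
for t in ("pestle","tile"):
  for m in bot.masks_of("wrist",t):
    ys,xs=np.where(m["region"]); print(t,m["confidence"],m["position"],xs.min(),xs.max(),ys.min(),ys.max(),back(c,[m["position"]],.008))
E
```

```text
t: 9.35
tcp_pos: [0.4858, 0.072, 0.239]
tcp_rot: [-0.909, 1.586, -1.587]
ft_force: [0.9, -0.8, 0.4]
finger_gap: 0.051
t: 9.85
tcp_pos: [0.4651, -0.0785, 0.2383]
tcp_rot: [-0.909, 1.589, -1.59]
ft_force: [0.3, 0.6, -0.6]
finger_gap: 0.0513
t 9.85 tcp [ 0.4651 -0.0785  0.2383] F [ 0.3  0.6 -0.6] gap 0.0513 fing [ 0.    -0.001 -1.   ] jaw [ 0.862 -0.508  0.   ] q [-0.17  0.07 -0.33  1.17 -0.    1.94]
delta [ 0.0339  0.0785 -0.0383]
pestle 0.8 [238.6, 80.3] 222 250 61 96 [[0.50116856 0.01041303 0.008     ]]
tile 0.56 [230.5, 95.7] 194 270 53 133 [[4.83893762e-01 4.39736910e-04 8.00000000e-03]]
```

View pics/w10.png

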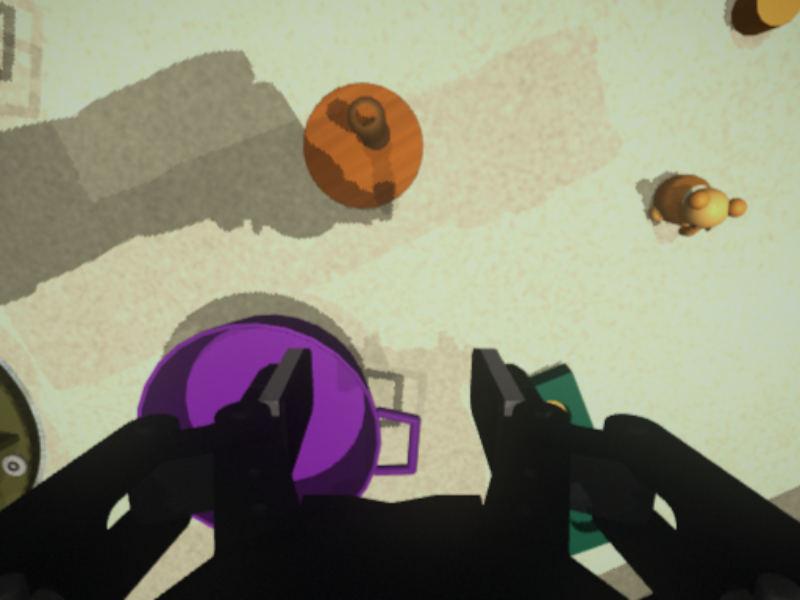

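View pics/s10.png

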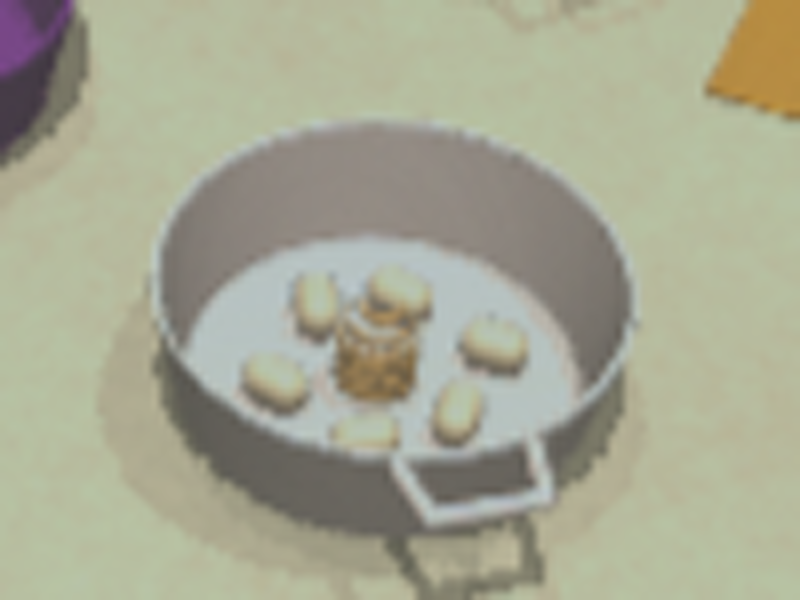

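```bash
python3 - <<'E'
from h import *
w=bot.read_camera("wrist"); k=.64
print("top",back(w,np.array([(366,116)])*k,.156),"foot",back(w,np.array([(376,134)])*k,.02),"tile",back(w,np.array([(364,145)])*k,.008))
s=bot.read_camera("scene"); print("bee mid",back(s,np.array([(376,355)])/8+[260,140],.026))
st([.499,.0,.2])
E
```

```text
top [[0.50020866 0.00583208 0.156     ]] foot [[0.50062789 0.00615322 0.02      ]] tile [[0.48871831 0.00473541 0.008     ]]
bee mid [[0.51038808 0.2929207  0.026     ]]
t 10.15 tcp [ 0.466  -0.0755  0.2382] F [-0.2 -0.1  0.2] gap 0.0513 fing [-0.  0. -1.] jaw [ 0.864 -0.503 -0.   ] q [-0.16  0.07 -0.33  1.17  0.    1.94]
delta [ 0.033   0.0755 -0.0382]
```

```bash
python3 -m inch '[[0.015,0.035,0,0,0,0],[0.0335,0.0775,0,0,0,0],[0.0335,0.0775,-0.01,0,0,0],[0.0335,0.0775,-0.03,0,0,0],[0.0335,0.0775,-0.045,0,0,0]]' -0.4 && python3 - <<'E'
from h import *
st([.4995,.002,.112])
c=bot.read_camera("wrist"); crop(c,100,150,400,375,"pics/w11.png")
E
```

```text
t: 10.65
tcp_pos: [0.4989, 0.0021, 0.1921]
tcp_rot: [-0.913, 1.586, -1.585]
ft_force: [0.0, 0.4, 0.4]
finger_gap: 0.0599
t 10.65 tcp [0.4989 0.0021 0.1921] F [0.  0.4 0.4] gap 0.0599 fing [-0.001 -0.    -1.   ] jaw [ 0.865 -0.502 -0.001] q [ 0.    0.15 -0.35  1.07 -0.    2.1 ]
delta [ 0.0006 -0.0001 -0.0801]
```

View pics/w11.png

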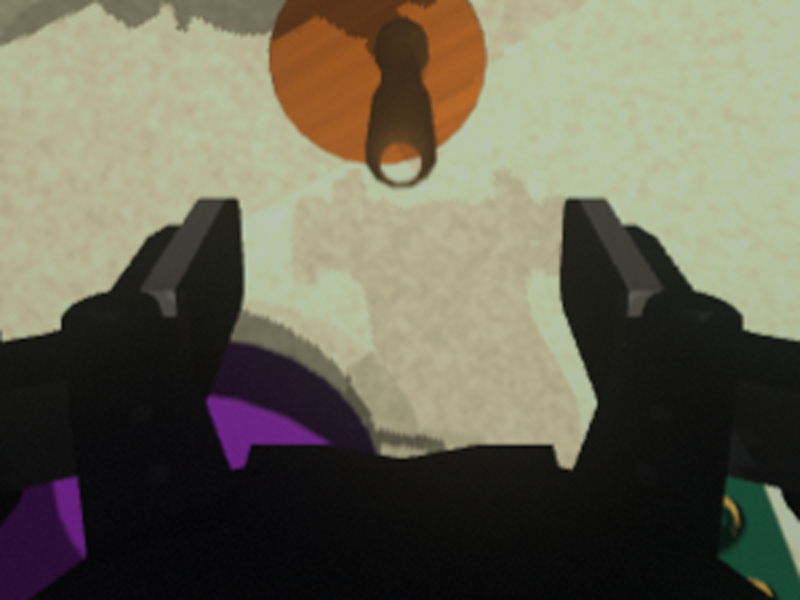

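```bash
python3 - <<'E'
from h import *
w=bot.read_camera("wrist"); k=800/300
print("top",back(w,np.array([(401,160)])/k+[100,150],.156),"foot",back(w,np.array([(402,42)])/k+[100,150],.025))
st()
E
python3 -m inch '[[0,0,-0.03,0,0,0],[0,0,-0.055,0,0,0],[0,0,-0.07,0,0,0],[0,0,-0.08,0,0,0],[0,0,-0.08,0,0,0]]' && python3 - <<'E'
from h import *
st([.4995,.002,.112])
c=bot.read_camera("wrist"); crop(c,100,150,400,375,"pics/w12.png")
E
```

```text
top [[0.49887572 0.0049094  0.156     ]] foot [[0.49967961 0.0065736  0.025     ]]
t 10.75 tcp [0.4974 0.0016 0.191 ] F [ 0.7 -0.5  0.3] gap 0.0601 fing [-0.004 -0.    -1.   ] jaw [ 0.864 -0.503 -0.004] q [ 0.    0.15 -0.35  1.08 -0.    2.1 ]
t: 11.25
tcp_pos: [0.4986, 0.0011, 0.1126]
tcp_rot: [-0.912, 1.588, -1.587]
ft_force: [-0.8, 0.4, -0.2]
finger_gap: 0.0597
t 11.25 tcp [0.4986 0.0011 0.1126] F [-0.8  0.4 -0.2] gap 0.0597 fing [-0.002 -0.    -1.   ] jaw [ 0.863 -0.504 -0.001] q [ 0.    0.21 -0.47  0.89 -0.    2.1 ]
delta [ 0.0009  0.0009 -0.0006]
```

View pics/w12.png

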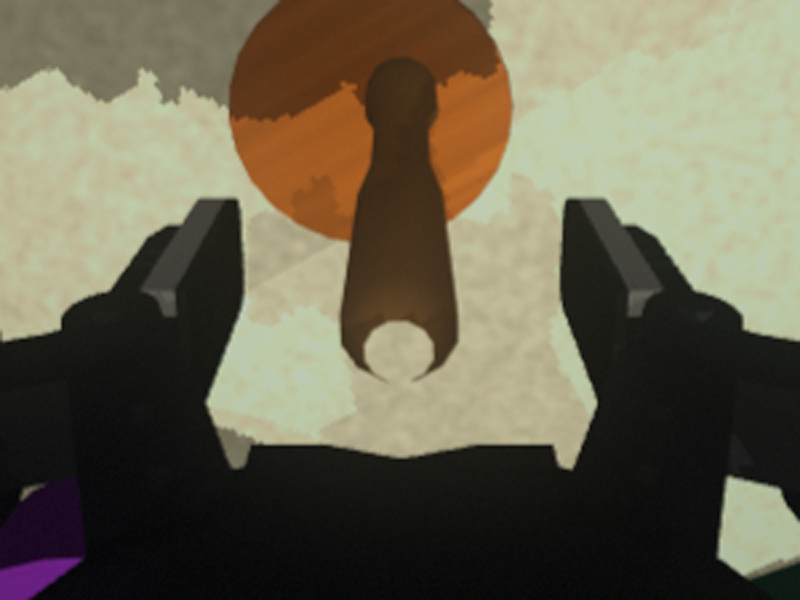

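```bash
python3 -m inch '[[0.001,0.002,0,0,0,0],[0.001,0.002,0,0,0,0],[0.001,0.002,0,0,0,0],[0.001,0.002,0,0,0,0],[0.001,0.002,0,0,0,0]]' 1 80 && python3 -m inch '[[0,0,0.005,0,0,0],[0,0,0.01,0,0,0],[0,0,0.01,0,0,0]]' && python3 - <<'E'
from h import *
st()
c=bot.read_camera("wrist"); crop(c,100,150,400,375,"pics/w13.png")
E
```

```text
t: 11.8
tcp_pos: [0.5007, 0.0032, 0.1143]
tcp_rot: [-0.909, 1.587, -1.587]
ft_force: [-2.4, 1.1, 5.9]
finger_gap: 0.0161
t: 12.1
tcp_pos: [0.5009, 0.003, 0.1242]
tcp_rot: [-0.909, 1.586, -1.588]
ft_force: [0.8, -0.5, -0.3]
finger_gap: 0.016
t 12.1 tcp [0.5009 0.003  0.1242] F [ 0.8 -0.5 -0.3] gap 0.016 fing [ 0.001 -0.    -1.   ] jaw [ 0.863 -0.505  0.001] q [ 0.01  0.2  -0.45  0.92 -0.    2.11]
```

View pics/w13.png

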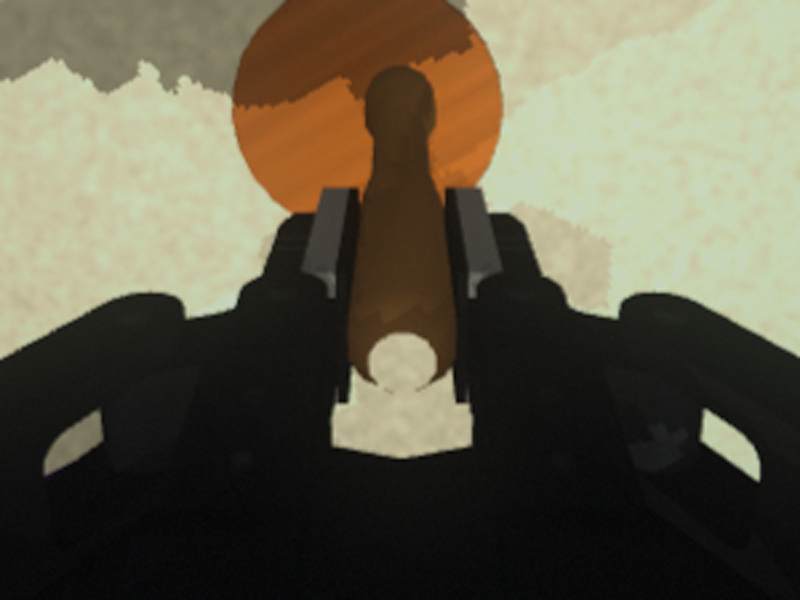

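```bash
python3 -m inch '[[0,0,0.03,0,0,0],[0,0.01,0.06,0,0,0],[0.005,0.035,0.085,0,0,0],[0.015,0.07,0.09,0,0,0],[0.023,0.11,0.09,0,0,0]]' && python3 -m inch '[[0.008,0.04,0,0,0,0],[0.016,0.08,0,0,0,0],[0.022,0.12,0,0,0,0],[0.03,0.15,0,0,0,0],[0.03,0.1625,0,0,0,0]]' && python3 - <<'E'
from h import *
st([.554,.2755,.116])
c=bot.read_camera("wrist"); cv2.imwrite("pics/w14.png",cv2.resize(c["frame"][:,:,::-1],(800,600)))
c=bot.read_camera("scene"); crop(c,250,90,370,210,"pics/s14.png")
c=bot.read_camera("side"); crop(c,210,80,330,180,"pics/d14.png")
E
```

```text
t: 12.65
tcp_pos: [0.5247, 0.1137, 0.215]
tcp_rot: [-0.906, 1.587, -1.589]
ft_force: [1.5, 0.3, -0.6]
finger_gap: 0.0163
t: 13.15
tcp_pos: [0.5536, 0.2782, 0.2126]
tcp_rot: [-0.912, 1.586, -1.585]
ft_force: [0.4, 0.1, -0.9]
finger_gap: 0.0164
t 13.15 tcp [0.5536 0.2782 0.2126] F [ 0.4  0.1 -0.9] gap 0.0164 fing [-0.  0. -1.] jaw [ 0.865 -0.503 -0.   ] q [ 0.47  0.36 -0.03  1.18  0.    2.56]
delta [ 0.0004 -0.0027 -0.0966]
```

View pics/w14.png

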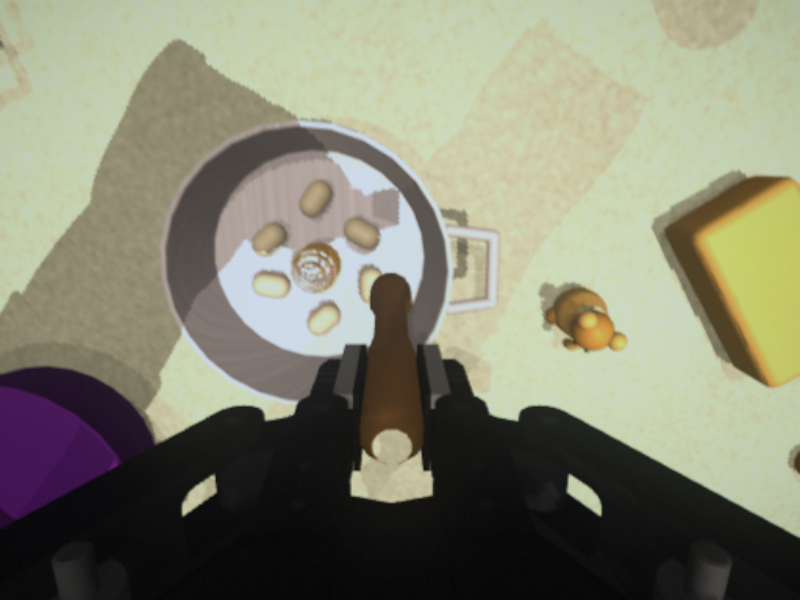

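View pics/s14.png

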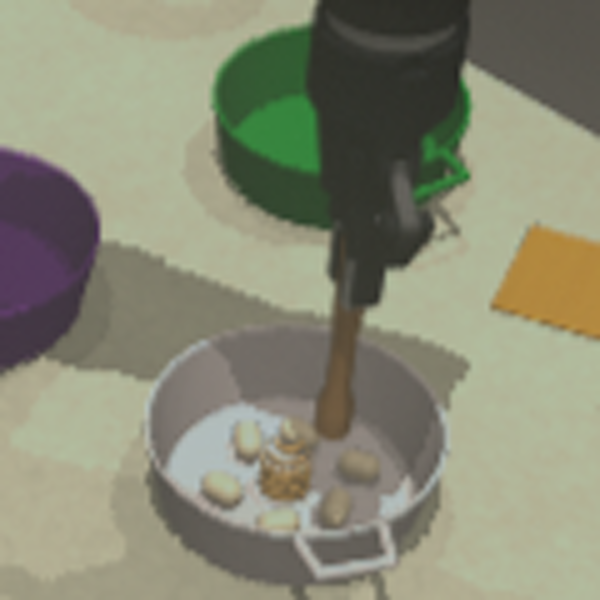

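View pics/d14.png

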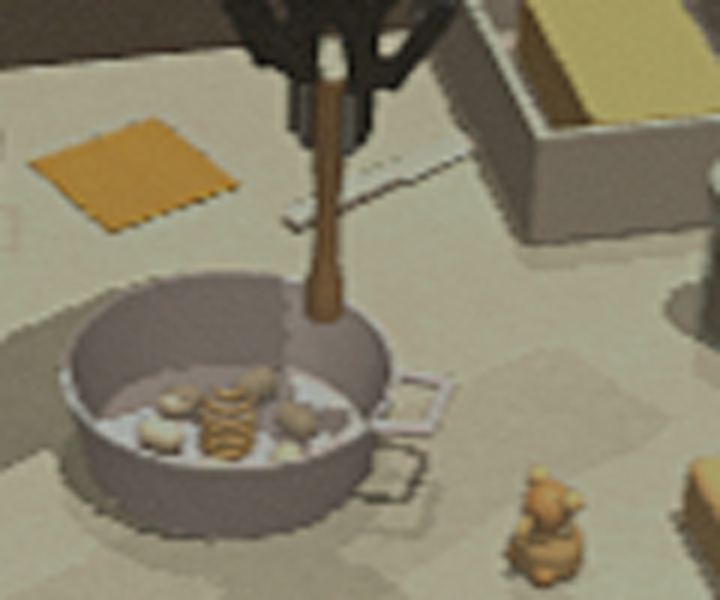

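```bash
python3 - <<'E'
from h import *
s=bot.read_camera("scene"); d=bot.read_camera("side")
a=np.array([(334,410)])/5+[250,90]; b=np.array([(323,303)])/6+[210,80]
for z in (.105,.11,.115,.12,.125): print(z,back(s,a,z)[0,:2],back(d,b,z)[0,:2])
w=bot.read_camera("wrist"); print(back(w,np.array([(392,293)])*.64,.118)); st([.554,.2755,.116])
E
```

```text
0.105 [0.54319351 0.29142674] [0.55452936 0.28318673]
0.11 [0.54642726 0.28730287] [0.55284836 0.27619461]
0.115 [0.549661 0.283179] [0.55116735 0.2692025 ]
0.12 [0.55289475 0.27905512] [0.54948635 0.26221038]
0.125 [0.5561285  0.27493125] [0.54780535 0.25521826]
[[0.55367592 0.27491666 0.118     ]]
t 13.45 tcp [0.553  0.274  0.2133] F [ 0.3 -1.3 -1.7] gap 0.0162 fing [-0.    -0.001 -1.   ] jaw [ 0.863 -0.506  0.   ] q [ 0.46  0.35 -0.03  1.19 -0.    2.56]
delta [ 0.001   0.0015 -0.0973]
```

```bash
python3 -m inch '[[0.001,0.002,-0.03,0,0,0],[0.001,0.002,-0.06,0,0,0],[0.001,0.002,-0.08,0,0,0],[0.001,0.002,-0.09,0,0,0],[0.001,0.002,-0.096,0,0,0]]' && python3 - <<'E'
from h import *
st([.554,.2755,.116])
c=bot.read_camera("wrist"); cv2.imwrite("pics/w15.png",cv2.resize(c["frame"][:,:,::-1],(800,600)))
C=np.array([.5058,.302]); 
def P(th):
    r=.032+max(0,.023*(1-th/60)); a=np.radians(th-29); return C+r*np.array([np.cos(a),np.sin(a)])
for s in range(0,750,75):
    b=P(s); print(s,np.round(b,4),[ [round(float(v),3) for v in P(min(s+15*i,735))-b] for i in range(1,6)])
E
```

```text
t: 13.95
tcp_pos: [0.554, 0.2763, 0.1168]
tcp_rot: [-0.911, 1.588, -1.588]
ft_force: [-0.1, -0.4, 0.2]
finger_gap: 0.0163
t 13.95 tcp [0.554  0.2763 0.1168] F [-0.1 -0.4  0.2] gap 0.0163 fing [-0.001 -0.001 -1.   ] jaw [ 0.863 -0.506 -0.   ] q [ 0.46  0.41 -0.17  0.99 -0.    2.56]
delta [-0.     -0.0008 -0.0008]
0 [0.5539 0.2753] [[-0.0, 0.015], [-0.005, 0.027], [-0.012, 0.037], [-0.021, 0.043], [-0.026, 0.05]]
75 [0.528 0.325] [[-0.007, 0.005], [-0.014, 0.008], [-0.023, 0.009], [-0.031, 0.008], [-0.039, 0.004]]
150 [0.4893 0.3294] [[-0.007, -0.005], [-0.012, -0.012], [-0.015, -0.02], [-0.016, -0.028], [-0.014, -0.036]]
225 [0.475  0.2932] [[0.003, -0.008], [0.009, -0.014], [0.015, -0.019], [0.023, -0.022], [0.031, -0.023]]
300 [0.5064 0.27  ] [[0.008, 0.001], [0.016, 0.005], [0.022, 0.01], [0.027, 0.016], [0.03, 0.024]]
375 [0.5368 0.2943] [[0.001, 0.008], [-0.0, 0.017], [-0.004, 0.024], [-0.009, 0.031], [-0.016, 0.036]]
450 [0.5213 0.33  ] [[-0.008, 0.003], [-0.016, 0.004], [-0.024, 0.003], [-0.032, -0.001], [-0.039, -0.006]]
525 [0.4828 0.3242] [[-0.005, -0.007], [-0.008, -0.014], [-0.009, -0.023], [-0.008, -0.031], [-0.004, -0.039]]
600 [0.4784 0.2855] [[0.005, -0.007], [0.012, -0.012], [0.02, -0.015], [0.028, -0.016], [0.036, -0.014]]
675 [0.5146 0.2712] [[0.008, 0.003], [0.014, 0.009], [0.019, 0.015], [0.022, 0.023], [0.022, 0.023]]
```

View pics/w15.png

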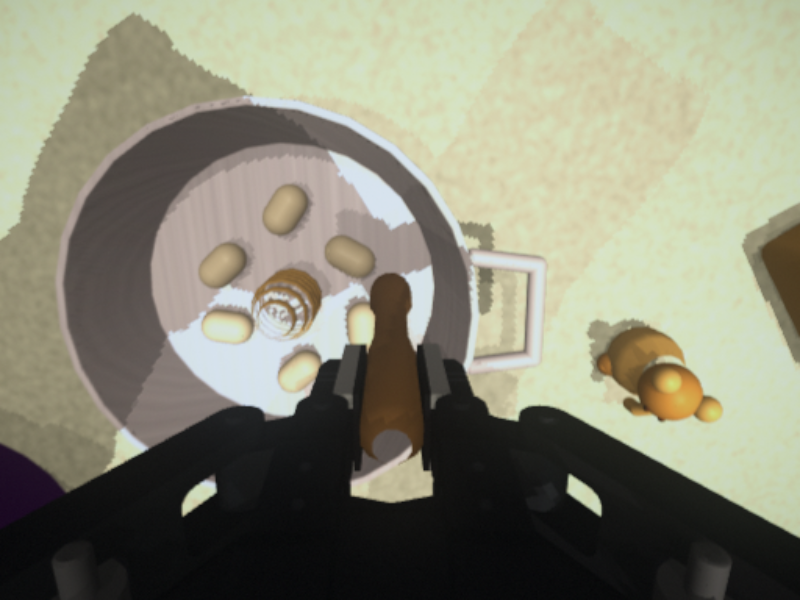

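```bash
python3 -m inch '[[0,0.014,-0.001,0,0,0],[-0.005,0.026,-0.001,0,0,0],[-0.012,0.036,-0.001,0,0,0],[-0.021,0.042,-0.001,0,0,0],[-0.026,0.049,-0.001,0,0,0]]' && python3 - <<'E'
from h import *
st([.528,.325,.116])
c=bot.read_camera("wrist"); cv2.imwrite("pics/w16.png",cv2.resize(c["frame"][:,:,::-1],(800,600)))
E
```

```text
t: 14.5
tcp_pos: [0.5269, 0.3274, 0.1165]
tcp_rot: [-0.912, 1.587, -1.587]
ft_force: [0.5, -0.3, -0.4]
finger_gap: 0.0162
t 14.5 tcp [0.5269 0.3274 0.1165] F [ 0.5 -0.3 -0.4] gap 0.0162 fing [-0. -0. -1.] jaw [ 0.864 -0.504 -0.   ] q [ 0.56  0.42 -0.17  0.99  0.    2.65]
delta [ 0.0011 -0.0024 -0.0005]
```

View pics/w16.png

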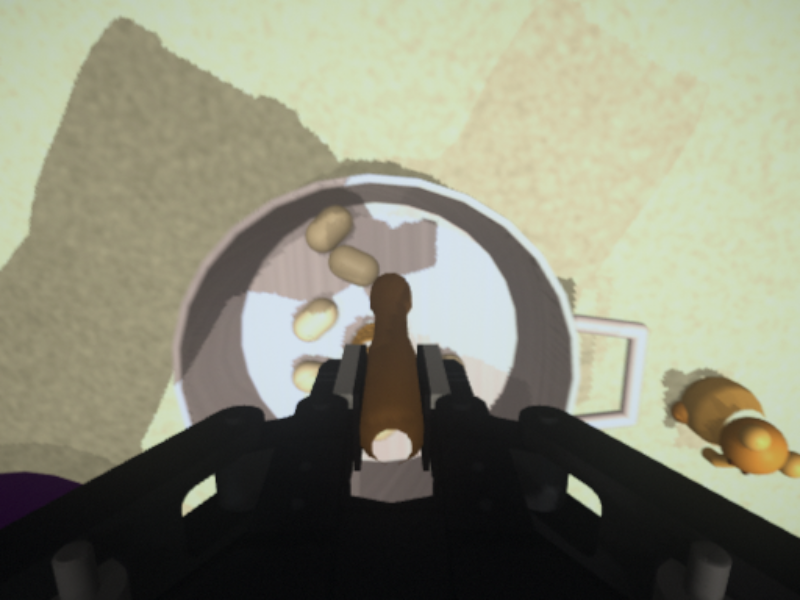

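```bash
python3 -m inch '[[-0.006,0.003,0,0,0,0],[-0.013,0.006,0,0,0,0],[-0.022,0.007,0,0,0,0],[-0.03,0.006,0,0,0,0],[-0.038,0.002,0,0,0,0]]' && python3 -m inch '[[-0.007,-0.005,0,0,0,0],[-0.012,-0.012,0,0,0,0],[-0.015,-0.02,0,0,0,0],[-0.016,-0.028,0,0,0,0],[-0.014,-0.036,0,0,0,0]]' && python3 - <<'E'
from h import *
st([.475,.2932,.116])
c=bot.read_camera("wrist"); cv2.imwrite("pics/w17.png",cv2.resize(c["frame"][:,:,::-1],(800,600)))
E
```

```text
t: 15.05
tcp_pos: [0.4894, 0.3284, 0.1163]
tcp_rot: [-0.911, 1.587, -1.587]
ft_force: [-0.3, -0.2, -1.1]
finger_gap: 0.0163
t: 15.55
tcp_pos: [0.4761, 0.2916, 0.1164]
tcp_rot: [-0.911, 1.587, -1.587]
ft_force: [0.6, 0.1, -0.8]
finger_gap: 0.0164
t 15.55 tcp [0.4761 0.2916 0.1164] F [ 0.6  0.1 -0.8] gap 0.0164 fing [ 0. -0. -1.] jaw [ 0.863 -0.505  0.   ] q [ 0.55  0.31 -0.33  0.94 -0.    2.65]
delta [-0.0011  0.0016 -0.0004]
```

View pics/w17.png

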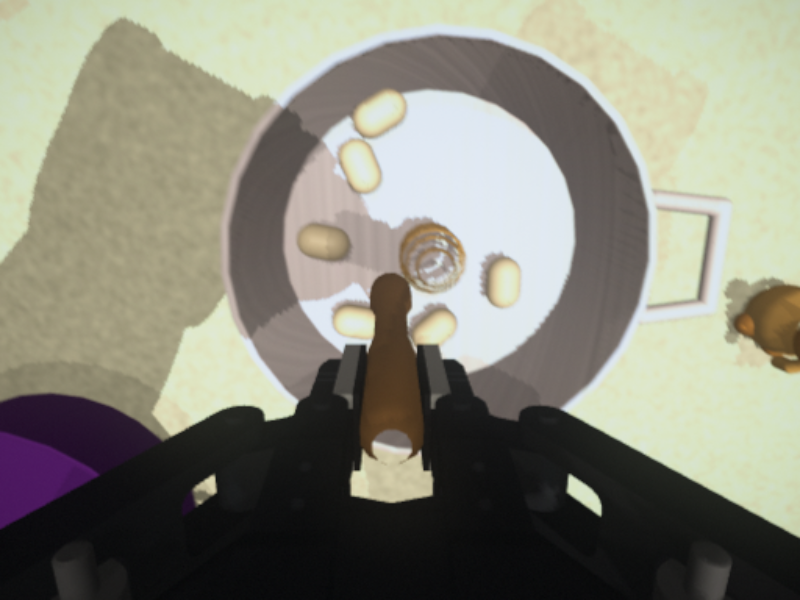

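```bash
python3 -m inch '[[0.002,-0.007,0,0,0,0],[0.008,-0.012,0,0,0,0],[0.014,-0.017,0,0,0,0],[0.022,-0.02,0,0,0,0],[0.03,-0.021,0,0,0,0]]' && python3 -m inch '[[0.008,0.001,0,0,0,0],[0.016,0.005,0,0,0,0],[0.022,0.01,0,0,0,0],[0.027,0.016,0,0,0,0],[0.03,0.024,0,0,0,0]]' && python3 - <<'E'
from h import *
st([.5368,.2943,.116])
c=bot.read_camera("wrist"); cv2.imwrite("pics/w18.png",cv2.resize(c["frame"][:,:,::-1],(800,600)))
E
```

```text
t: 16.1
tcp_pos: [0.5072, 0.2712, 0.1163]
tcp_rot: [-0.91, 1.587, -1.588]
ft_force: [0.4, 0.5, -0.3]
finger_gap: 0.0165
t: 16.6
tcp_pos: [0.5367, 0.2962, 0.1162]
tcp_rot: [-0.911, 1.587, -1.587]
ft_force: [-0.3, 0.3, -1.0]
finger_gap: 0.0165
t 16.6 tcp [0.5367 0.2962 0.1162] F [-0.3  0.3 -1. ] gap 0.0165 fing [-0.  0. -1.] jaw [ 0.863 -0.505 -0.   ] q [ 0.5   0.4  -0.19  0.98  0.    2.6 ]
delta [ 0.0001 -0.0019 -0.0002]
```

View pics/w18.png

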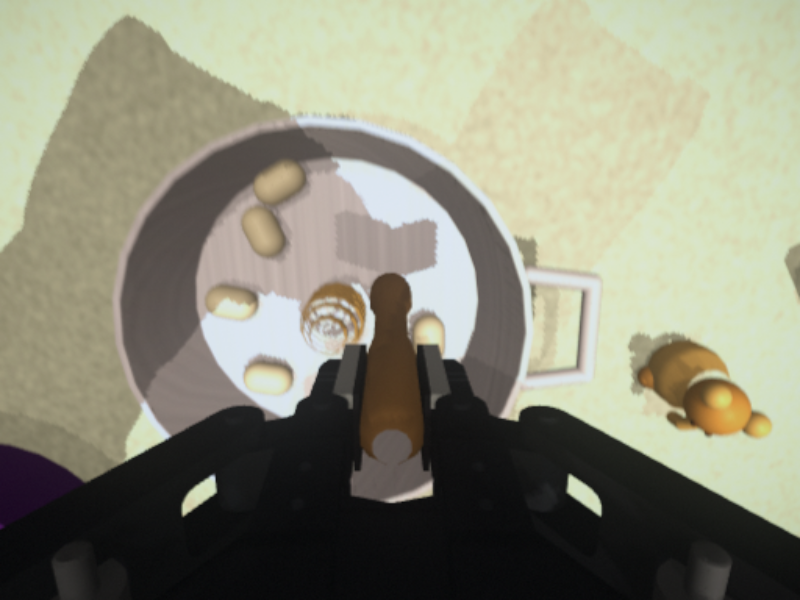

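```bash
python3 -m inch '[[0.001,0.006,0,0,0,0],[0,0.015,0,0,0,0],[-0.004,0.023,0,0,0,0],[-0.009,0.031,0,0,0,0],[-0.015,0.036,0,0,0,0]]' && python3 -m inch '[[-0.008,0.002,0,0,0,0],[-0.016,0.003,0,0,0,0],[-0.024,0.002,0,0,0,0],[-0.033,-0.002,0,0,0,0],[-0.04,-0.007,0,0,0,0]]' && python3 - <<'E'
from h import *
st([.4828,.3242,.116])
c=bot.read_camera("wrist"); cv2.imwrite("pics/w19.png",cv2.resize(c["frame"][:,:,::-1],(800,600)))
E
```

```text
t: 17.15
tcp_pos: [0.5205, 0.3324, 0.1163]
tcp_rot: [-0.911, 1.587, -1.587]
ft_force: [0.5, 0.1, -0.9]
finger_gap: 0.0159
t: 17.65
tcp_pos: [0.4803, 0.3239, 0.1163]
tcp_rot: [-0.911, 1.587, -1.587]
ft_force: [0.1, -0.7, -0.4]
finger_gap: 0.0163
t 17.65 tcp [0.4803 0.3239 0.1163] F [ 0.1 -0.7 -0.4] gap 0.0163 fing [-0. -0. -1.] jaw [ 0.863 -0.505 -0.   ] q [ 0.59  0.35 -0.27  0.95 -0.    2.69]
delta [ 0.0025  0.0003 -0.0003]
```

View pics/w19.png

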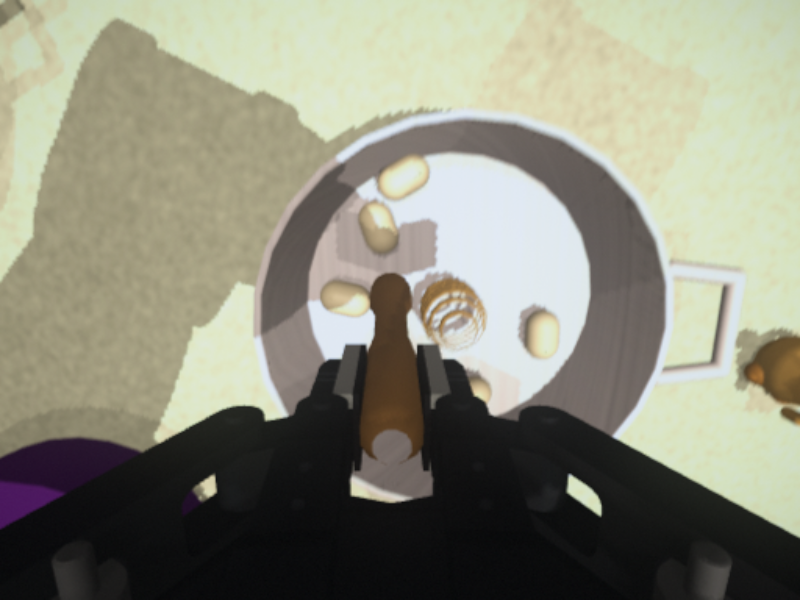

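```bash
python3 -m inch '[[-0.005,-0.007,0,0,0,0],[-0.009,-0.014,0,0,0,0],[-0.01,-0.023,0,0,0,0],[-0.009,-0.031,0,0,0,0],[-0.005,-0.04,0,0,0,0]]' && python3 -m inch '[[0.005,-0.008,0,0,0,0],[0.012,-0.014,0,0,0,0],[0.021,-0.018,0,0,0,0],[0.03,-0.019,0,0,0,0],[0.039,-0.017,0,0,0,0]]' && python3 - <<'E'
from h import *
st([.5146,.2712,.116])
c=bot.read_camera("wrist"); cv2.imwrite("pics/w20.png",cv2.resize(c["frame"][:,:,::-1],(800,600)))
E
```

```text
t: 18.2
tcp_pos: [0.4764, 0.2837, 0.1164]
tcp_rot: [-0.911, 1.587, -1.587]
ft_force: [0.3, -0.2, -1.0]
finger_gap: 0.016
t: 18.7
tcp_pos: [0.5163, 0.2674, 0.1163]
tcp_rot: [-0.91, 1.588, -1.588]
ft_force: [0.2, 0.9, 0.1]
finger_gap: 0.0162
t 18.7 tcp [0.5163 0.2674 0.1163] F [0.2 0.9 0.1] gap 0.0162 fing [ 0.  0. -1.] jaw [ 0.863 -0.505  0.   ] q [ 0.48  0.35 -0.27  0.95  0.    2.58]
delta [-0.0017  0.0038 -0.0003]
```

View pics/w20.png

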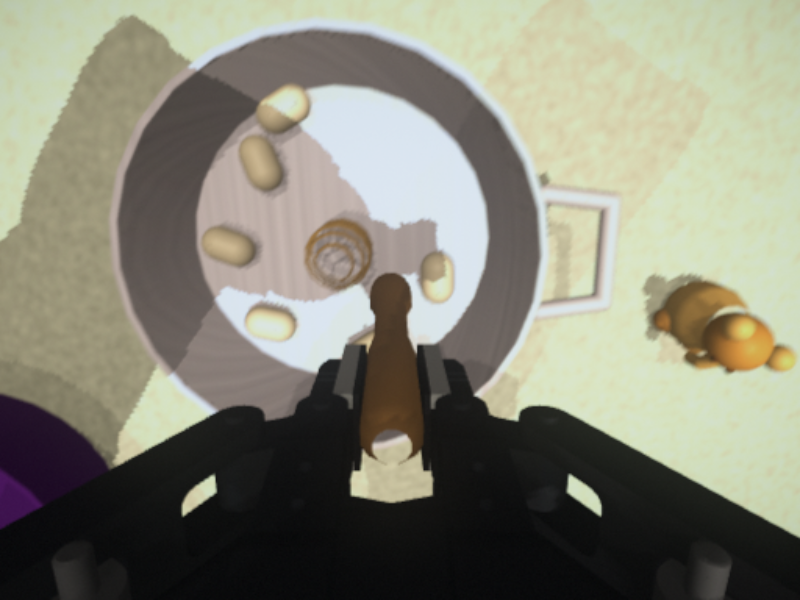

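```bash
python3 -m inch '[[0.008,0.003,0,0,0,0],[0.014,0.009,0,0,0,0],[0.018,0.016,0,0,0,0],[0.02,0.022,0,0,0,0],[0.021,0.03,0,0,0,0]]' && python3 - <<'E'
from h import *
st()
c=bot.read_camera("wrist"); cv2.imwrite("pics/w21.png",cv2.resize(c["frame"][:,:,::-1],(800,600)))
for m in bot.masks_of("wrist","almond0"): print(m["confidence"],np.round(m["position"]),np.round(back(c,[m["position"]],.015),3))
c=bot.read_camera("scene")
for m in bot.masks_of("scene","almond0"): print(m["confidence"],np.round(m["position"]),np.round(back(c,[m["position"]],.015),3))
E
```

```text
t: 19.25
tcp_pos: [0.5362, 0.2982, 0.1162]
tcp_rot: [-0.911, 1.587, -1.587]
ft_force: [-0.7, 0.3, -0.9]
finger_gap: 0.0164
t 19.25 tcp [0.5362 0.2982 0.1162] F [-0.7  0.3 -0.9] gap 0.0164 fing [-0. -0. -1.] jaw [ 0.863 -0.505 -0.   ] q [ 0.51  0.41 -0.19  0.98  0.    2.61]
0.98 [148. 200.] [[0.455 0.332 0.015]]
0.9 [181. 121.] [[0.516 0.373 0.015]]
0.87 [174. 245.] [[0.45  0.286 0.015]]
0.82 [280. 216.] [[0.545 0.263 0.015]]
0.76 [165. 150.] [[0.491 0.36  0.015]]
0.51 [325. 178.] [[0.521 0.366 0.015]]
```

View pics/w21.png

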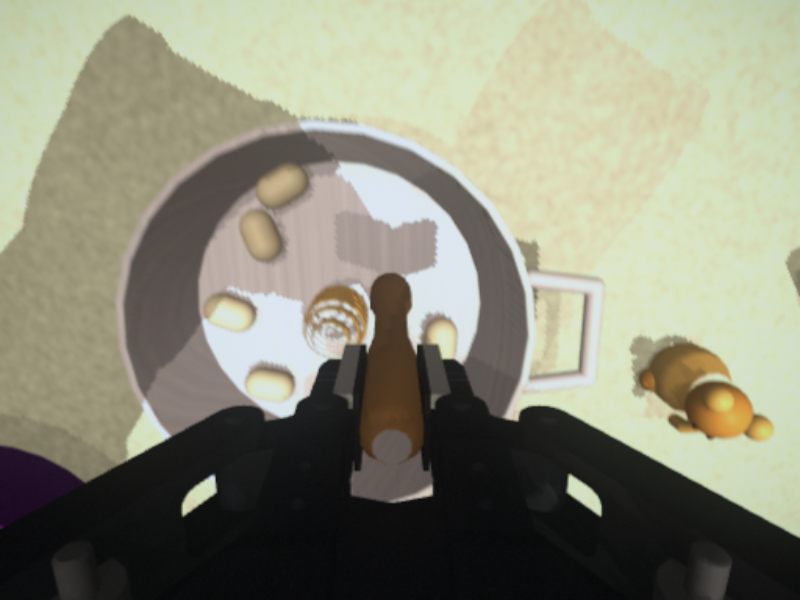

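```bash
python3 -m inch '[[0,0,0.02,0,0,0],[0,0,0.05,0,0,0],[0,0,0.08,0,0,0],[-0.002,-0.02,0.1,0,0,0],[-0.008,-0.055,0.1,0,0,0]]' && python3 -m inch '[[-0.007,-0.045,0,0,0,0],[-0.014,-0.09,0,0,0,0],[-0.021,-0.135,0,0,0,0],[-0.028,-0.175,0,0,0,0],[-0.034,-0.21,0,0,0,0]]' && python3 -m inch '[[-0.003,-0.02,0,0,0,0],[-0.005,-0.033,-0.02,0,0,0],[-0.005,-0.033,-0.045,0,0,0],[-0.005,-0.033,-0.065,0,0,0],[-0.005,-0.033,-0.08,0,0,0]]' && python3 - <<'E'
from h import *
st([.489,0,.115])
c=bot.read_camera("wrist"); cv2.imwrite("pics/w22.png",cv2.resize(c["frame"][:,:,::-1],(800,600)))
c=bot.read_camera("scene"); crop(c,260,140,360,215,"pics/s22.png")
c=bot.read_camera("side"); crop(c,220,150,310,240,"pics/d22.png")
E
```

```text
t: 19.95
tcp_pos: [0.5302, 0.2441, 0.2198]
tcp_rot: [-0.905, 1.584, -1.584]
ft_force: [1.2, -0.7, -1.2]
finger_gap: 0.0161
t: 20.45
tcp_pos: [0.4932, 0.0304, 0.2165]
tcp_rot: [-0.91, 1.587, -1.588]
ft_force: [0.7, -0.2, 0.1]
finger_gap: 0.0161
t: 20.95
tcp_pos: [0.4882, -0.0009, 0.1351]
tcp_rot: [-0.911, 1.589, -1.588]
ft_force: [0.6, 1.1, -1.4]
finger_gap: 0.0161
t 20.95 tcp [ 0.4882 -0.0009  0.1351] F [ 0.6  1.1 -1.4] gap 0.0161 fing [-0.001 -0.    -1.   ] jaw [ 0.863 -0.505 -0.001] q [-0.    0.17 -0.46  0.94 -0.    2.1 ]
delta [ 0.0008  0.0009 -0.0201]
```

View pics/w22.png

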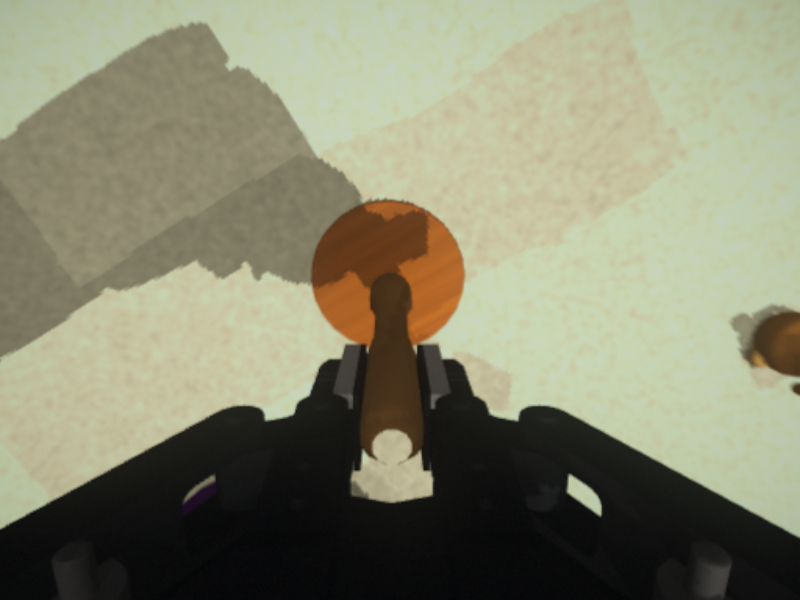

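View pics/s22.png

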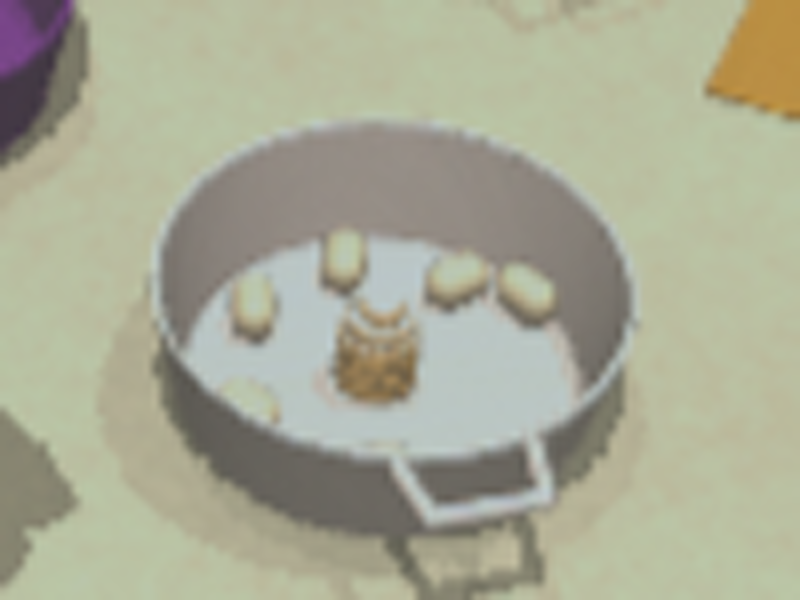

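View pics/d22.png

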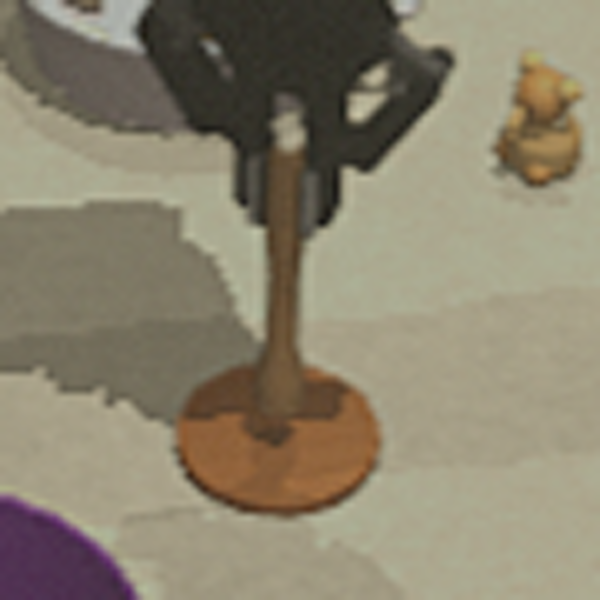

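```bash
python3 -m inch '[[0,0,-0.008,0,0,0],[0,0,-0.014,0,0,0],[0,0,-0.018,0,0,0],[0,0,-0.019,0,0,0],[0,0,-0.019,0,0,0]]' && python3 -m inch '[[0,0,-0.002,0,0,0],[0,0,-0.002,0,0,0]]'
```

```text
t: 21.6
tcp_pos: [0.4892, -0.0005, 0.1172]
tcp_rot: [-0.911, 1.587, -1.587]
ft_force: [0.3, -0.7, -0.5]
finger_gap: 0.0162
t: 21.8
tcp_pos: [0.4893, -0.0005, 0.1153]
tcp_rot: [-0.911, 1.587, -1.587]
ft_force: [0.2, -0.7, -0.5]
finger_gap: 0.0164
```

```bash
python3 -m inch '[[0,0,-0.001,0,0,0],[0,0,-0.001,0,0,0]]' && python3 -m inch '[[0,0,-0.001,0,0,0],[0,0,-0.001,0,0,0]]'
```

```text
t: 22.0
tcp_pos: [0.4893, -0.0005, 0.1143]
tcp_rot: [-0.911, 1.587, -1.587]
ft_force: [0.6, -0.5, -0.2]
finger_gap: 0.0164
t: 22.2
tcp_pos: [0.4897, -0.0004, 0.1142]
tcp_rot: [-0.91, 1.587, -1.587]
ft_force: [-1.8, 1.6, 7.8]
finger_gap: 0.0163
```

Contact at 7.8 N. I'll open the fingers slowly.

```bash
python3 -m inch '[[0,0,0.001,0,0,0],[0,0,0.001,0,0,0]]' && python3 -m inch '[[0,0,0,0,0,0],[0,0,0,0,0,0],[0,0,0,0,0,0]]' 0.4 && python3 -m inch '[[0,0,0,0,0,0],[0,0,0,0,0,0],[0,0,0,0,0,0]]' -0.3 && python3 - <<'E'
from h import *
st()
c=bot.read_camera("wrist"); crop(c,100,150,400,375,"pics/w23.png")
E
```

```text
t: 22.4
tcp_pos: [0.4893, -0.0005, 0.1144]
tcp_rot: [-0.91, 1.587, -1.587]
ft_force: [0.8, -0.3, -0.8]
finger_gap: 0.0161
t: 22.7
tcp_pos: [0.4892, -0.0005, 0.1142]
tcp_rot: [-0.911, 1.587, -1.587]
ft_force: [0.1, -0.1, -0.9]
finger_gap: 0.0258
t: 23.0
tcp_pos: [0.4892, -0.0005, 0.1143]
tcp_rot: [-0.911, 1.587, -1.587]
ft_force: [-0.1, 0.1, 0.2]
finger_gap: 0.0553
t 23.0 tcp [ 0.4892 -0.0005  0.1143] F [-0.1  0.1  0.2] gap 0.0553 fing [-0.  0. -1.] jaw [ 0.863 -0.505 -0.   ] q [-0.    0.19 -0.49  0.89  0.    2.1 ]
```

View pics/w23.png

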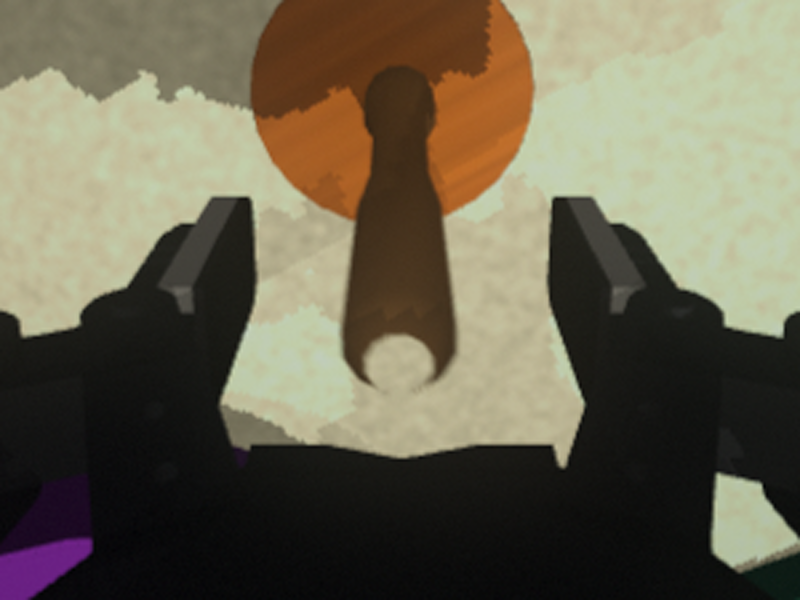

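The pestle stands free, clear of both fingers. Now I'll rise straight up and check.

```bash
python3 -m inch '[[0,0,0.025,0,0,0],[0,0,0.06,0,0,0],[0,0,0.1,0,0,0],[0,0,0.13,0,0,0],[-0.01,-0.04,0.14,0,0,0]]' && python3 -m inch '[[0,-0.04,0,0,0,0],[0,-0.08,0,0,0,0],[0,-0.1,0,0,0,0],[0,-0.1,0,0,0,0]]' && python3 - <<'E'
from h import *
st()
for n in ("scene","side","wrist"):
    c=bot.read_camera(n); cv2.imwrite(f"pics/f_{n}.png",cv2.resize(c["frame"][:,:,::-1],(800,600),interpolation=cv2.INTER_CUBIC))
E
```

```text
t: 23.55
tcp_pos: [0.4821, -0.0383, 0.2579]
tcp_rot: [-0.908, 1.58, -1.584]
ft_force: [1.6, -0.6, -0.2]
finger_gap: 0.0555
t: 23.95
tcp_pos: [0.4791, -0.1428, 0.2543]
tcp_rot: [-0.909, 1.589, -1.59]
ft_force: [0.6, -0.1, -1.0]
finger_gap: 0.0554
t 23.95 tcp [ 0.4791 -0.1428  0.2543] F [ 0.6 -0.1 -1. ] gap 0.0554 fing [ 0.    -0.001 -1.   ] jaw [ 0.861 -0.508  0.   ] q [-0.29  0.12 -0.24  1.21 -0.    1.81]
```

View pics/f_scene.png

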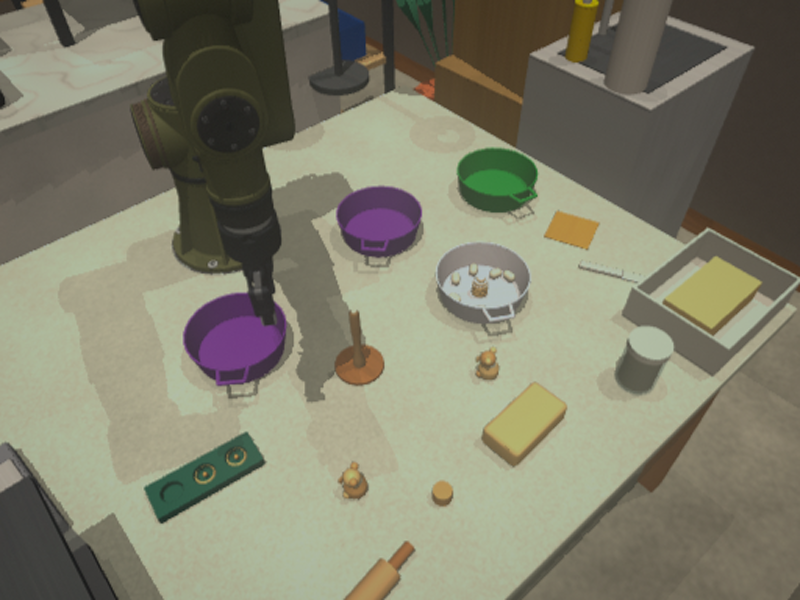

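View pics/f_side.png

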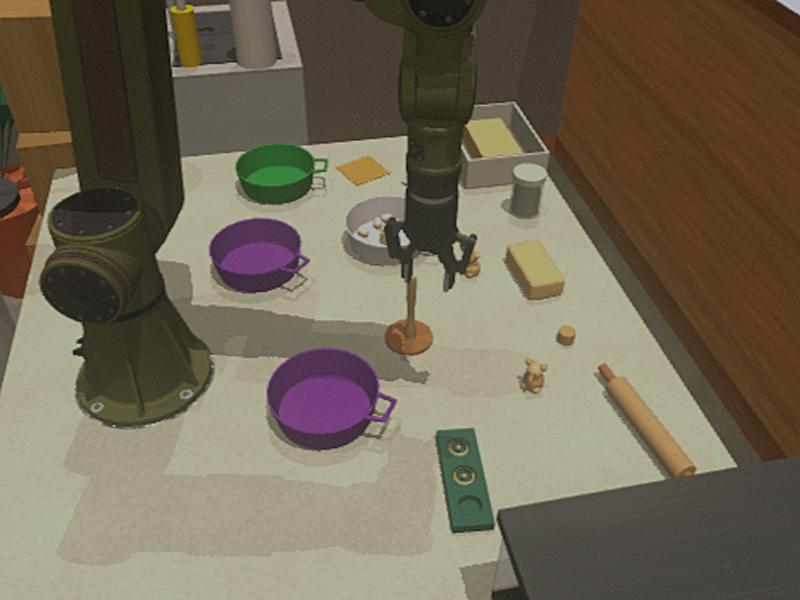

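View pics/f_wrist.png

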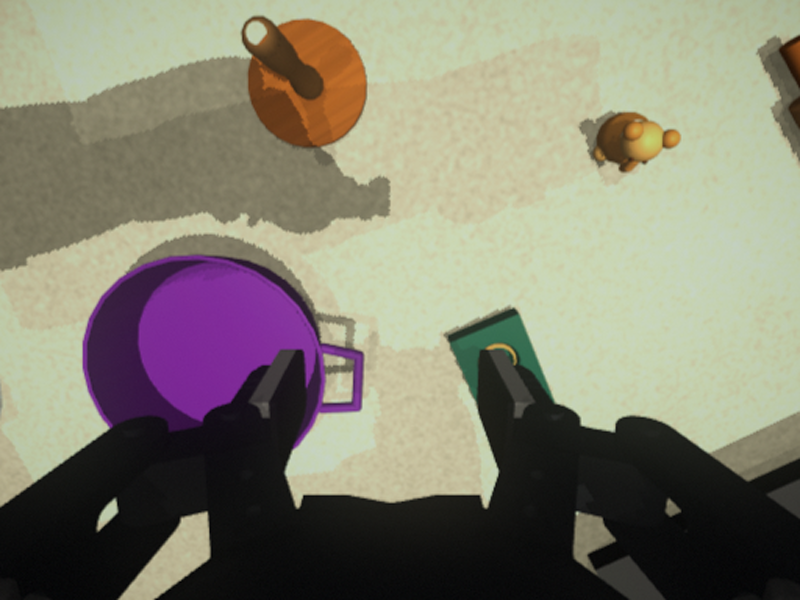

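```bash
python3 -c "
from cell import bot
print(bot.job_done())"
```

```text
the job is handed in; nothing more can be done
None
```

The job is handed in at about 24 s of the 72 s allowed; no verdict is reported. I lifted the beehive from the mould and stood it in the middle of the steel bowl. I then stirred two rounds anticlockwise from the handle side and back, and stood the pestle on its coaster again.

**Stirring:** the radius was about 32 to 36 mm, so the circles were slightly over 6 cm across. I put the foot down about 55 mm out to miss the almonds and spiralled in. The foot stayed about 4 mm above the bowl's floor.

**Last checks:**
- **Pestle:** it stands upright near the middle of the coaster, and the gripper is clear of everything.
- **Beehive:** it is upright inside the bowl.
- **Mould and other marzipan:** both discs are in their cavities. The elephants, slab and stub look unmoved.
- **Almonds moved:** by the wrist camera, at least one almond of each opposite pair moved about 20 to 30 mm.

**Not fully confirmed:**
- The final scene picture shows only five almonds, because the bowl's near wall hides the sixth. The wrist camera saw all six in the bowl near the end of the stirring.
- One almond detection just before lifting, at about (0.521, 0.366) with confidence 0.51, was likely false. I did not use it.
- The scene camera placed the beehive about 1 cm from where I released it, but the wrist camera showed it central.

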